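# Insulation test of connector blocks with a guarded isolator

### The job

Put the white connector blocks through the insulation test: first set each one flat on a marked station of its own on the test board, squarely across both brass rails. Then reach over the clear guard with the insulated hook and pull the isolator lever towards you to switch on, lay the hook aside, press the green test key down just until it clicks without forcing it hard, switch off again by pushing the lever away with the hook, and leave the hook back in both notches of its stand as you found it, leg hanging down, and every block still on its station. Never touch the lever with the gripper itself, keep off the blocks and the board while the isolator is on, and do not disturb the other things on the bench.

Things in the scene. Friction and masses are not known exactly. Their poses are not given: they have to be found in the camera images.
- test_board: dark flat insulation test board, 190 mm along its x, 214 mm along its y, fixed to the bench; origin at the centre of its underside, z up. Slab 10 mm thick; four brass rails (8 mm wide, running along y, tops 12 mm above the bench) in two pairs, one pair per row, the two rails of a pair 32 mm apart. A small grey lead plug sits at the middle of its -y edge, 20 mm high
- station_1 (a point): centre of a white-outlined station on the test board, at the height of the rail tops; near row (46 mm to -x of the board's centre), +y place; stations stand 62 mm apart in a row. Axes as the board's. The outline is 54 mm along the board's x, 29 mm along y: a block lies in it with its long side along the board's x, across both rails
- station_2 (a point): centre of a white-outlined station on the test board, at the height of the rail tops; near row (46 mm to -x of the board's centre), middle place; stations stand 62 mm apart in a row. Axes as the board's. The outline is 54 mm along the board's x, 29 mm along y: a block lies in it with its long side along the board's x, across both rails
- station_3 (a point): centre of a white-outlined station on the test board, at the height of the rail tops; near row (46 mm to -x of the board's centre), -y place; stations stand 62 mm apart in a row. Axes as the board's. The outline is 54 mm along the board's x, 29 mm along y: a block lies in it with its long side along the board's x, across both rails
- station_4 (a point): centre of a white-outlined station on the test board, at the height of the rail tops; far row (46 mm to +x of the board's centre), +y place; stations stand 62 mm apart in a row. Axes as the board's. The outline is 54 mm along the board's x, 29 mm along y: a block lies in it with its long side along the board's x, across both rails
- station_5 (a point): centre of a white-outlined station on the test board, at the height of the rail tops; far row (46 mm to +x of the board's centre), middle place; stations stand 62 mm apart in a row. Axes as the board's. The outline is 54 mm along the board's x, 29 mm along y: a block lies in it with its long side along the board's x, across both rails
- station_6 (a point): centre of a white-outlined station on the test board, at the height of the rail tops; far row (46 mm to +x of the board's centre), -y place; stations stand 62 mm apart in a row. Axes as the board's. The outline is 54 mm along the board's x, 29 mm along y: a block lies in it with its long side along the board's x, across both rails
- block_1_c (a point): centre of a loose white connector block (may be absent), 25 mm along its x, 50 mm long along its y, 18 mm high plus two low black screw caps on top; about 60 g, starts flat on the bench left of the test board. The point lies half-way up, 9 mm above its underside
- block_2_c (a point): centre of a loose white connector block (may be absent), 25 mm along its x, 50 mm long along its y, 18 mm high plus two low black screw caps on top; about 60 g, starts flat on the bench left of the test board. The point lies half-way up, 9 mm above its underside
- block_3_c (a point): centre of a loose white connector block (may be absent), 25 mm along its x, 50 mm long along its y, 18 mm high plus two low black screw caps on top; about 60 g, starts flat on the bench left of the test board. The point lies half-way up, 9 mm above its underside
- block_4_c (a point): centre of a loose white connector block (may be absent), 25 mm along its x, 50 mm long along its y, 18 mm high plus two low black screw caps on top; about 60 g, starts flat on the bench left of the test board. The point lies half-way up, 9 mm above its underside
- block_5_c (a point): centre of a loose white connector block (may be absent), 25 mm along its x, 50 mm long along its y, 18 mm high plus two low black screw caps on top; about 60 g, starts flat on the bench left of the test board. The point lies half-way up, 9 mm above its underside
- test_set: bench test set: grey case 290 mm along its x, 140 mm along its y, top 40 mm above the bench, fixed; origin at the centre of its underside, +x away from the robot. Front half: dark key panel with the green test key. Rear half: an open-topped guard of clear 4 mm sheets with yellow top edges, 123 mm above the bench; inner space from x = 12 mm to x = 139 mm and y = -62 to 62 mm in this frame. The isolator lever stands inside it
- lever_knob (a point): middle of the red knob (17 mm across, 24 mm long) of the isolator lever, 41 mm from its hinge; the lever is an 8 mm steel stem that ends with the knob 50 mm from the hinge. The hinge lies at x = 75 mm, y = 0, z = 52 mm in the test set's frame and runs along its y; the point's z points along the stem away from the hinge
- isolator (a joint): angle of the isolator lever, rad: 0 = off (leaning 0.5 rad from upright, away from the robot, towards the test set's +x), 1.0 = on (leaning 0.5 rad towards the robot). Over-centre: it takes about 2 N at the knob to start it, and once pushed past upright (0.5) it snaps over to its other end and stays there
- test_key (a joint): travel of the green test key, m: 0 = up, 0.004 = at its stop. Tactile dome: the force rises to about 4.2 N at 1.3 mm, then drops with a click to 2 N at 2.9 mm, and rises again to about 6 N at the stop. It has clicked beyond 2.3 mm; springs back when let go
- key_top (a point): centre of the top face of the green round test key (cap 25 mm across, 95 mm to -x of the test set's centre), 8 mm above the key panel when up (48 mm above the bench); it is pressed straight down
- hook_stand: grey stand for the hook, fixed; origin at the centre of its foot plate's underside below the middle of the hook's handle; two posts at x = -80 mm and x = +100 mm, each with a V notch open upward (about 37 mm wide at the mouth, arms rising to 123 mm), that carry the hook's round shaft with its axis along the stand's x at z = 110 mm
- hook_grip (a point): middle of the red handle of the insulated hook, on the shaft's axis. Handle 110 mm long (x), 22 mm wide (y), 26 mm high (z), with a 36 mm round flange at its front end (x = 55 to 60 mm). A yellow rod 10 mm thick runs along x from -100 mm to +165 mm, then bends down to -z and ends 80 mm below the axis. In its stand the handle's x is the stand's x and the leg hangs down
- hook_tip (a point): lower end of the hook's bent-down leg: x = +165 mm, z = -80 mm from the middle of the handle
- multimeter: hand multimeter, black with a yellow rim, 154 x 78 x 44 mm, back left of the bench, a bystander; origin at the centre of its underside
- reel_black: black ribbon reel, 96 mm across, 34 mm high, behind the test board, a bystander; origin at the centre of its underside
- reel_green: solder reel with green flanges, 60 mm across, 45 mm high, behind the test board, a bystander; origin at the centre of its underside
- loupe: black loupe, 37 mm across, 30 mm high, behind the test board, a bystander; origin at the centre of its underside
Things that resemble listed ones, but are neither listed nor needed, are in the scene too. Leave any red or turquoise look-alike of the part that bears block_1_c alone.

How it is judged:
On the way, in this order (a step that is already met when the one before it is completed fails the run):
1. with the isolator off, every block lies on a station of its own on the test board, let go (value of joint isolator below 0.1 rad and (horizontal distance between block_1_c and station_1 below 0.009 m or horizontal distance between block_1_c and station_2 below 0.009 m or horizontal distance between block_1_c and station_3 below 0.009 m or horizontal distance between block_1_c and station_4 below 0.009 m or horizontal distance between block_1_c and station_5 below 0.009 m or horizontal distance between block_1_c and station_6 below 0.009 m) and z of block_1_c in the frame of test_board between 0.017 and 0.025 m and angle between the y axis of each of block_1_c, block_2_c, block_3_c, block_4_c, block_5_c and the x axis of test_board, either way round below 0.2 rad and angle between each of block_1_c, block_2_c, block_3_c, block_4_c, block_5_c's own z axis and vertical below 0.1 rad and (horizontal distance between block_2_c and station_1 below 0.009 m or horizontal distance between block_2_c and station_2 below 0.009 m or horizontal distance between block_2_c and station_3 below 0.009 m or horizontal distance between block_2_c and station_4 below 0.009 m or horizontal distance between block_2_c and station_5 below 0.009 m or horizontal distance between block_2_c and station_6 below 0.009 m) and z of block_2_c in the frame of test_board between 0.017 and 0.025 m and (horizontal distance between block_3_c and station_1 below 0.009 m or horizontal distance between block_3_c and station_2 below 0.009 m or horizontal distance between block_3_c and station_3 below 0.009 m or horizontal distance between block_3_c and station_4 below 0.009 m or horizontal distance between block_3_c and station_5 below 0.009 m or horizontal distance between block_3_c and station_6 below 0.009 m) and z of block_3_c in the frame of test_board between 0.017 and 0.025 m and (horizontal distance between block_4_c and station_1 below 0.009 m or horizontal distance between block_4_c and station_2 below 0.009 m or horizontal distance between block_4_c and station_3 below 0.009 m or horizontal distance between block_4_c and station_4 below 0.009 m or horizontal distance between block_4_c and station_5 below 0.009 m or horizontal distance between block_4_c and station_6 below 0.009 m) and z of block_4_c in the frame of test_board between 0.017 and 0.025 m and (horizontal distance between block_5_c and station_1 below 0.009 m or horizontal distance between block_5_c and station_2 below 0.009 m or horizontal distance between block_5_c and station_3 below 0.009 m or horizontal distance between block_5_c and station_4 below 0.009 m or horizontal distance between block_5_c and station_5 below 0.009 m or horizontal distance between block_5_c and station_6 below 0.009 m) and z of block_5_c in the frame of test_board between 0.017 and 0.025 m and contact force between the fingers and block_1 below 0.05 N and contact force between the fingers and block_2 below 0.05 N and contact force between the fingers and block_3 below 0.05 N and contact force between the fingers and block_4 below 0.05 N and contact force between the fingers and block_5 below 0.05 N), for 0.3 s.
2. the isolator is switched on with the hook (its tip near the knob as it goes over) (value of joint isolator above 0.9 rad and distance between hook_tip and lever_knob below 0.12 m), for 0.05 s.
3. the test key is pressed until it clicks, with the isolator on (value of joint isolator above 0.9 rad and value of joint test_key above 0.0023 m), for 0.02 s.
4. the isolator is switched off again with the hook (value of joint isolator below 0.1 rad and distance between hook_tip and lever_knob below 0.12 m), for 0.05 s.
At the end, for the whole second after the job is handed in: isolator off (below 0.1 rad); each block flat on its own station, within 9 mm of its centre and 0.2 rad of the board's x; hook in both notches of its stand within 18 mm lengthwise, bent end to the stand's +x, leg down within 0.35 rad; test key up; all at rest and let go (all of step 1 and linear speed of each of block_1, block_2, block_3, block_4, block_5, hook below 0.02 m/s and x of hook_grip in the frame of hook_stand between -0.018 and 0.018 m and y of hook_grip in the frame of hook_stand between -0.01 and 0.01 m and z of hook_grip in the frame of hook_stand between 0.1 and 0.12 m and angle between hook_grip's own z axis and vertical below 0.35 rad and angle between the x axis of hook_grip and the x axis of hook_stand, either way round below 0.15 rad and x of hook_tip in the frame of hook_stand above 0.1 m and value of joint test_key below 0.001 m); the robot touches nothing.
It fails at once if the gripper or arm touches the isolator lever (contact force between any of the fingers, the arm and isolator above 0.3 N).
It fails at once if the test key is forced (more than 15 N) (contact force between anything else and test_key above 15 N).
It fails at once if a block or the board is touched while the isolator is on (value of joint isolator above 0.6 rad and (contact force between the fingers and block_1 above 0.3 N or contact force between the fingers and block_2 above 0.3 N or contact force between the fingers and block_3 above 0.3 N or contact force between the fingers and block_4 above 0.3 N or contact force between the fingers and block_5 above 0.3 N or contact force between the fingers and test_board above 0.3 N)).
It fails at once if a bystander is disturbed (moved more than 40 mm) (distance of any of multimeter, reel_black, reel_green, loupe from where it was at the start of the episode above 0.04 m).
Of block_1, block_2, block_3, block_4, block_5 only 3 to 5 are there at a start; the rules pass over those that are not, and their reading is None.
At some moment in a run one of block_1, block_2, block_3, block_4, block_5 may be knocked a few centimetres aside while the robot is not near it.
It also fails if it takes over 210 s, if anything falls off the work surface, if the arm or the gripper's body presses on something with over 40 N, if the wrist force passes 120 N, or if a joint passes its speed limit or range.

### The arm

A 6-joint arm with a two-finger parallel gripper is mounted at the origin on a cart in front of the work surface, level with it; the furniture and walls round the work are solid. World frame = base frame: x ahead of the robot, y to its left, z up, the work surface at z = 0. Lengths are in m, angles in rad, forces in N, time in s.
With the tool pointing down it reaches from about 0.35 to 0.775 m from the base axis. Payload 7.3 kg.
Tool frame: the origin (TCP) lies on the centre line of the jaws, within the pads' length; the fingertips stand ahead of it and the grasp point (between the pads) lies 11 mm behind it (robot.nose_length is the z of the fingertips in the tool frame, in m); z points along the fingers, y is the line along which they close (so a half turn about z gives the same grasp; the last joint's range is limited). The gripper opens to 92 mm and grips with 3 to 60 N. Pads are 19 mm wide; open, the fingers measure 130 mm over their backs; the gripper's body (75 mm by 190 mm) begins 47 mm behind the grasp point.
Start: joints at [-1.44, 0.342, 1.524, -0, 1.275, -0.146], TCP at [0.143, -0.505, 0.235] pointing down, gripper open.
Joint ranges: [-2.53, 2.53], [-0.77, 2.02], [0.04, 2.7], [-1, 4.14], [0.28, 2.66], [-3.11, 3.11]. Speed limits (rad/s): [2.57, 2.57, 3.14, 3.14, 3.14, 3.14].

### API

Orientations are given as [roll, pitch, yaw] about the fixed x, y, z axes, in that order (R = Rz(yaw) Ry(pitch) Rx(roll)).
In Python, from cell import robot, cams gives the robot as it stands. The module is installed in compiled form; this text tells all that it offers.
- The arm moves only by the tool carry_out, never from a script. Its argument "deltas" is a list of rows, each a list of 7 numbers: the shift along the tool's x, y, z in cm, then the turn, a rotation vector about the tool's x, y, z in rad, then the opening, from 0 (shut) to 1 (fully open). A call has exactly 8 rows; each row shifts and turns the commanded pose from where the row before left it, along the tool's axes as they then stand; what a row does not reach is not made up. A row lasts 1/12 s, in which the tool goes at most 41.7 mm and 7.16 degrees, less where a joint would pass 70% of its speed; a pose out of reach is approached as far as the arm can. A call is refused whole if a number of a shift passes 4.17 or a number of a turn 0.125, either way. A call with a gripper value outside its range is refused whole. The fingers move at their own pace and stop on an object; "force" is the grip in N (left out, the last holds). Time passes only in rows, so rows that do not move let the fingers close, or fill a call up. It gives the time, the measured TCP pose, the force, the opening and the grip force at its end, in the units of the state.
- robot.observe(): the state, without advancing time (a new reading comes with each control period).
- cams.read_camera(name): name is "scene" or "side" or "wrist"; returns a dict with "image" (420x560x3 uint8, blue, green, red), "depth" (420x560 float32, m along the optical axis (not along the pixel's ray), 0 where there is no reading), "fx", "fy", "cx", "cy" (pixels), "world_to_cam" (4x4, takes a point from world to camera coordinates). Camera axes: x right, y up, looking along -z (the intrinsics and any distortion apply to the point x, -y, -z); pixel columns grow to the right and rows downward; lengths in m; the calibration is good to about 2 mm. A picture is of the moment at which its call begins.
- robot.hand_in(): hands the job in; it is judged then, once.
The state is a dict: "time": time; "qpos": joint angles; "qvel": joint speeds; "joint_efforts": joint torques, N m; "tool_pos": TCP position; "tool_rot": TCP orientation; "contact_force": force on the tool from outside, world axes, zero at the start; "torque": the same for the moment, N m; "opening": finger opening in m; "grip_force": force on a finger pad.
Only numpy, scipy, OpenCV 4.12 (cv2) and the standard library are available. Lean on these libraries where they do the work, as an engineer would, in place of code of your own. Each camera call takes 0.05 s, during which the arm holds its last target. There are 200 camera calls.

## Working session

There is one attempt and no reset: what is moved stays moved. The work goes in short steps, Python scripts to look and compute and a tool call to move; the robot and the scene stay as the last step left them, time stands still between calls to the robot, and variables do not carry over. Pictures are saved under pics/ and viewed, at most 14 in all, crops included, and the job is handed in when it is done.

Besides the shell and the picture viewer there is one more tool, called after "Emit:" by a JSON object that holds its "method" and its "body". carry_out: Moves the arm, as the interface text tells. Its arguments: {"type":"object","properties":{"deltas":{"type":"array","items":{"type":"array","items":{"type":"number"}}},"force":{"type":"number"}},"required":["deltas"]}

```bash
mkdir -p pics
cat > h.py <<'E'
import numpy as np, cv2
from cell import robot, cams
def grab(n):
    c=cams.read_camera(n); return c
def ray(c,u,v):
    T=np.linalg.inv(c["world_to_cam"]); d=np.array([(u-c["cx"])/c["fx"],-(v-c["cy"])/c["fy"],-1.0])
    return T[:3,3],T[:3,:3]@d
def onplane(c,u,v,z):
    o,d=ray(c,u,v); return o+d*(z-o[2])/d[2]
def pt(c,u,v):
    o,d=ray(c,u,v); return o+d*float(c["depth"][int(v),int(u)])
def proj(c,p):
    q=c["world_to_cam"]@np.append(p,1); return c["fx"]*q[0]/-q[2]+c["cx"], c["cy"]-c["fy"]*q[1]/-q[2]
def cloud(c):
    H,W=c["depth"].shape; u,v=np.meshgrid(np.arange(W),np.arange(H)); T=np.linalg.inv(c["world_to_cam"])
    d=np.stack([(u-c["cx"])/c["fx"],-(v-c["cy"])/c["fy"],-np.ones_like(u)],-1)
    P=(d*c["depth"][...,None])@T[:3,:3].T+T[:3,3]; P[c["depth"]==0]=np.nan; return P
E
python3 - <<'E'
from h import *
for n in ("scene","side","wrist"):
    c=grab(n); cv2.imwrite(f"pics/{n}0.png",c["image"]); print(n,np.round(np.linalg.inv(c["world_to_cam"])[:3,3],3),c["fx"])
    np.savez(f"{n}0.npz",**c)
s=robot.observe(); print(s); print(robot.nose_length)
E
```

```text
scene [0.036 1.044 0.71 ] 403.1964533924145
side [0.255 1.148 0.72 ] 509.2683051150198
wrist [ 0.217 -0.483  0.384] 293.48449954305676
{'time': 0.15, 'qpos': array([-1.44002065e+00,  3.42568497e-01,  1.52474056e+00, -1.91589983e-05,
        1.27539765e+00, -1.46011611e-01]), 'qvel': array([ 7.42649706e-05, -1.22170822e-03, -2.84376864e-03, -6.50152464e-04,
        8.67791547e-04, -1.18870784e-03]), 'joint_efforts': array([ 1.65035079e-03, -4.31466794e+01, -2.44352996e+01,  7.17240572e-02,
        5.37286908e-02, -8.49627713e-05]), 'tool_pos': array([ 0.14343939, -0.50474397,  0.2342215 ]), 'tool_rot': array([-3.14048779e+00, -1.43958630e-04,  2.76792801e-01]), 'contact_force': array([ 0.00313128, -0.52794647, -0.34766372]), 'torque': array([-0.02680113, -0.0098678 ,  0.00032182]), 'grip_force': 0.0, 'opening': 0.09180519059088389}
0.008
```

View pics/scene0.png

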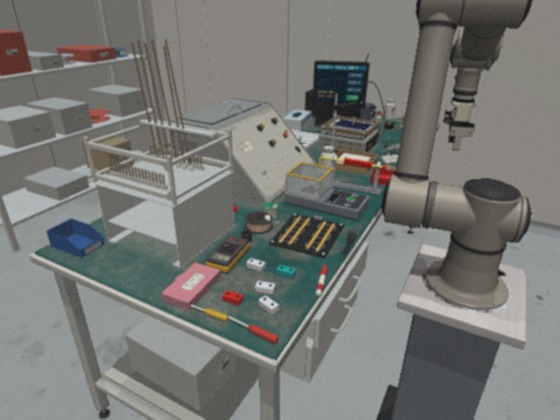

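View pics/side0.png

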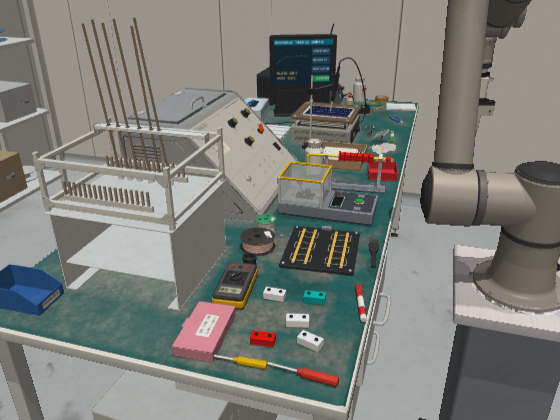

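Side view: three white blocks at about (274,294), (297,320) and (310,340). There are look-alikes: turquoise at (315,297) and red at (263,338). The board is at (320,249), the test set at (330,195) and the hook's red handle at (365,157). I'll measure these from side depth and colour, and enlarge a crop of the blocks.

Run:
```python
from h import *
c=dict(np.load("side0.npz")); P=cloud(c); im=c["image"]; hsv=cv2.cvtColor(im,cv2.COLOR_BGR2HSV).astype(int)
def comps(m,mn,lab):
    n,l,st,ce=cv2.connectedComponentsWithStats(m.astype(np.uint8))
    for i in range(1,n):
        if st[i,4]<mn: continue
        q=P[l==i]; q=q[~np.isnan(q[:,0])]
        if len(q)==0: continue
        r=cv2.minAreaRect(q[:,:2].astype(np.float32)*1000)
        print(lab,ce[i].round(),st[i,4],"med",np.round(np.median(q,0),3),"zmax",q[:,2].max().round(3),"rect",np.round(r[0]),np.round(r[1]),round(r[2]))
ws=(P[...,0]>0.1)&(P[...,0]<0.9)&(P[...,1]>-0.9)&(P[...,1]<0.7)&(P[...,2]<0.2)
comps(ws&(hsv[...,1]<40)&(hsv[...,2]>190)&(P[...,2]>0.01)&(P[...,2]<.03),25,"white")
comps(ws&(hsv[...,2]<70)&(P[...,2]>0.005)&(P[...,2]<.014),300,"board")
comps(ws&(abs(hsv[...,0]-24)<8)&(hsv[...,1]>120)&(hsv[...,2]>120),15,"yellow")
comps(ws&((hsv[...,0]<6)|(hsv[...,0]>174))&(hsv[...,1]>140)&(hsv[...,2]>80),15,"red")
comps(ws&(abs(hsv[...,0]-65)<12)&(hsv[...,1]>130)&(hsv[...,2]>60),8,"green")
cv2.imwrite("pics/crop1.png",np.hstack([cv2.resize(im[270:360,240:340],(400,360),interpolation=2),cv2.resize(im[130:220,290:410],(400,360),interpolation=2)]))
```

```text
white [339. 150.] 147 med [ 0.594 -0.765  0.014] zmax 0.019 rect [ 581. -754.] [133.  77.] 8
white [274. 291.] 108 med [0.55  0.224 0.016] zmax 0.02 rect [551. 220.] [50. 28.] 3
white [361. 301.] 48 med [0.353 0.194 0.013] zmax 0.015 rect [353. 194.] [11. 35.] 15
white [207. 325.] 256 med [0.647 0.387 0.023] zmax 0.027 rect [648. 384.] [30. 71.] 5
white [298. 317.] 140 med [0.474 0.299 0.016] zmax 0.02 rect [475. 298.] [48. 28.] 15
white [310. 338.] 161 med [0.433 0.354 0.016] zmax 0.02 rect [433. 352.] [27. 48.] 74
board [323. 251.] 1856 med [0.483 0.006 0.008] zmax 0.013 rect [492. -16.] [190. 218.] 5
yellow [307. 169.] 319 med [ 0.61  -0.309  0.119] zmax 0.124 rect [ 615. -414.] [145. 463.] 6
yellow [333. 155.] 23 med [ 0.553 -0.45   0.109] zmax 0.113 rect [ 553. -452.] [22. 35.] 90
yellow [298. 246.] 97 med [ 0.553 -0.002  0.009] zmax 0.014 rect [554.  -7.] [  8. 176.] 5
yellow [310. 247.] 94 med [ 0.522 -0.009  0.01 ] zmax 0.013 rect [522. -12.] [  9. 179.] 4
yellow [332. 249.] 102 med [ 0.462 -0.01   0.01 ] zmax 0.014 rect [463. -18.] [  8. 182.] 5
yellow [344. 250.] 101 med [ 
[... 411 characters left out ...]
13.] 84
red [389. 170.] 304 med [ 0.374 -0.593  0.012] zmax 0.118 rect [ 370. -560.] [ 56. 218.] 5
red [359. 290.] 65 med [0.364 0.156 0.012] zmax 0.017 rect [365. 143.] [14. 69.] 10
red [362. 310.] 48 med [0.346 0.228 0.013] zmax 0.015 rect [346. 227.] [14. 30.] 19
red [262. 338.] 338 med [0.527 0.383 0.014] zmax 0.021 rect [529. 367.] [51. 48.] 7
red [318. 376.] 398 med [0.393 0.45  0.013] zmax 0.02 rect [396. 447.] [19. 79.] 89
green [359. 200.] 21 med [ 0.431 -0.263  0.044] zmax 0.046 rect [ 431. -261.] [18. 20.] 9
green [263. 219.] 70 med [ 0.674 -0.064  0.043] zmax 0.046 rect [674. -70.] [41. 56.] 7
green [274. 220.] 8 med [ 0.642 -0.064  0.042] zmax 0.044 rect [642. -73.] [35.  8.] 89
```

View pics/crop1.png

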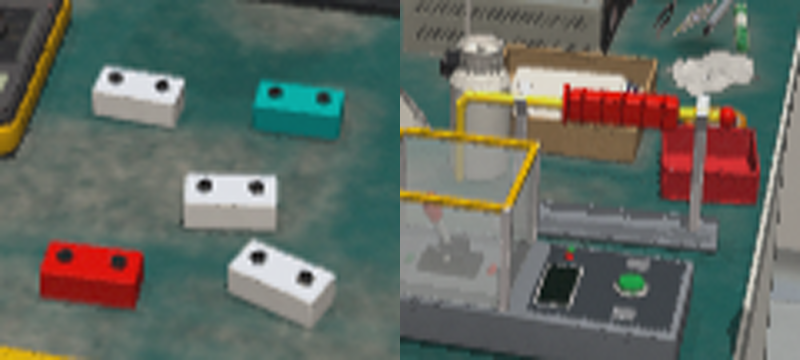

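View pics/wrist0.png

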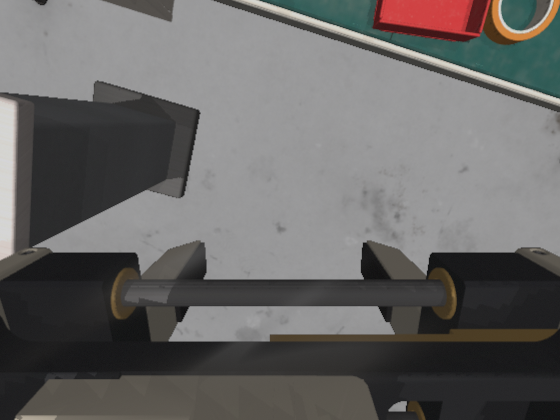

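The crop shows the three white blocks with screw caps. The red and turquoise ones are the look-alikes, which I'll leave alone. The hook hangs with its leg towards +x, beyond the test set. Next is a move to a wrist-camera vantage point.

```bash
cat >> h.py <<'E'
from scipy.spatial.transform import Rotation as Ro
def plan(p1,yaw1,opn,rows=8,p0=None,yaw0=None,pitch=None):
    """equal rows from the (given or measured) pose to a tool-down pose; prints rows for the move"""
    s=robot.observe(); p0=s["tool_pos"] if p0 is None else np.array(p0)
    R0=Ro.from_euler("xyz",s["tool_rot"] if yaw0 is None else [np.pi,0,yaw0]); R1=Ro.from_euler("xyz",[np.pi,0,yaw1])
    rv=(R0.inv()*R1).as_rotvec(); d=(np.array(p1)-p0)/rows*100
    out=[]
    for k in range(rows):
        R=R0*Ro.from_rotvec(rv*k/rows); out.append([round(float(x),2) for x in R.inv().apply(d)]+[round(float(x),4) for x in rv/rows]+[opn])
    same=all(np.allclose(o,out[0],atol=.006) for o in out)
    print(rows,"x",out[0]) if same else print(out)
E
python3 - <<'E'
from h import *
plan([.40,-.25,.30],0.09,1)
plan([.40,.08,.30],0.09,1,p0=[.40,-.25,.30],yaw0=.09)
E
```

```text
[[3.96, -2.19, -0.82, -0.0001, -0.0, 0.0233, 1], [3.9, -2.28, -0.82, -0.0001, -0.0, 0.0233, 1], [3.85, -2.37, -0.82, -0.0001, -0.0, 0.0233, 1], [3.79, -2.46, -0.82, -0.0001, -0.0, 0.0233, 1], [3.73, -2.55, -0.82, -0.0001, -0.0, 0.0233, 1], [3.67, -2.63, -0.82, -0.0001, -0.0, 0.0233, 1], [3.61, -2.72, -0.82, -0.0001, -0.0, 0.0233, 1], [3.55, -2.8, -0.82, -0.0001, -0.0, 0.0233, 1]]
8 x [0.37, -4.11, -0.0, 0.0, 0.0, 0.0, 1]
```

Emit:
{"method": "carry_out", "body": {"deltas": [[3.4,-2.0,-0.8,0,0,0.0233,1],[3.4,-2.0,-0.8,0,0,0.0233,1],[3.4,-2.1,-0.8,0,0,0.0233,1],[3.3,-2.2,-0.8,0,0,0.0233,1],[3.3,-2.3,-0.8,0,0,0.0233,1],[3.3,-2.4,-0.8,0,0,0.0233,1],[3.2,-2.4,-0.8,0,0,0.0233,1],[3.2,-2.5,-0.8,0,0,0.0233,1]]}}

```text
time: 0.82
tool_pos: [0.37, -0.2761, 0.2991]
tool_rot: [3.142, 0.0, 0.089]
contact_force: [0.5, -0.9, -0.1]
opening: 0.0922
grip_force: 0.0
```

Emit:
{"method": "carry_out", "body": {"deltas": [[0.9,-4,0,0,0,0,1],[0.9,-4,0,0,0,0,1],[0.9,-4,0,0,0,0,1],[0.9,-4,0,0,0,0,1],[0.9,-4,0,0,0,0,1],[0.7,-4,0,0,0,0,1],[0.7,-4,0,0,0,0,1],[0.7,-4,0,0,0,0,1]]}}

```text
time: 1.48
tool_pos: [0.4055, 0.0488, 0.2987]
tool_rot: [3.141, -0.0, 0.09]
contact_force: [1.1, -0.7, 0.2]
opening: 0.0919
grip_force: 0.0
```

Run:
```python
from h import *
c=grab("wrist"); np.savez("w1.npz",**c); cv2.imwrite("pics/w1.png",c["image"])
T=np.linalg.inv(c["world_to_cam"]); print(np.round(T,3)); print(robot.observe()["tool_pos"],robot.observe()["tool_rot"])
```

```text
[[ 0.092  0.954  0.285  0.481]
 [-0.996  0.088  0.027  0.057]
 [ 0.    -0.286  0.958  0.449]
 [ 0.     0.     0.     1.   ]]
[0.40529818 0.05543641 0.29875075] [-3.13708309e+00 -7.76671598e-04  9.59137179e-02]
```

View pics/w1.png

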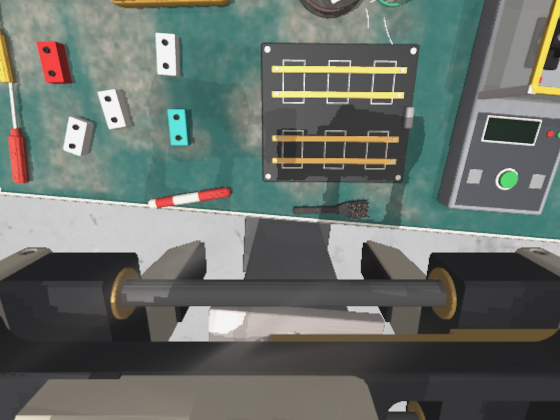

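The wrist view shows the white blocks at (168,54), (114,109) and (77,135), the board centred at about (338,113), and the green key at (508,179). I'll measure them here by casting rays.

```bash
cat >> h.py <<'E'
def rects(c,m,z,mn,lab,mx=1e9):
    n,l,st,ce=cv2.connectedComponentsWithStats(m.astype(np.uint8)); res=[]
    for i in range(1,n):
        if not mn<st[i,4]<mx: continue
        cs,_=cv2.findContours((l==i).astype(np.uint8),cv2.RETR_EXTERNAL,cv2.CHAIN_APPROX_NONE)
        q=np.array([onplane(c,u,v,z)[:2]*1000 for u,v in cs[0][:,0]],np.float32)
        (x,y),(w,h),a=cv2.minAreaRect(q)
        if w<h: w,h,a=h,w,a-90
        a=(a+90)%180-90
        print(lab,ce[i].round(),"c",round(x,1),round(y,1),"size",round(w,1),round(h,1),"long axis deg",round(a,1)); res.append((x,y,w,h,a))
    return res
def white(c):
    h=cv2.cvtColor(c["image"],cv2.COLOR_BGR2HSV); m=(h[...,1]<50)&(h[...,2]>170)
    m=cv2.morphologyEx(m.astype(np.uint8),cv2.MORPH_CLOSE,np.ones((5,5))); return m
E
python3 - <<'E'
from h import *
c=dict(np.load("w1.npz")); h=cv2.cvtColor(c["image"],cv2.COLOR_BGR2HSV).astype(int)
m=white(c); m[200:]=0; m[:,250:]=0; rects(c,m,.018,150,"white")
m=(abs(h[...,0]-22)<12)&(h[...,1]>120)&(h[...,2]>110); m[:40]=0; m[200:]=0; m[:,:255]=0; m[:,420:]=0
rects(c,m,.012,100,"rail")
m=(abs(h[...,0]-65)<15)&(h[...,1]>130)&(h[...,2]>90); m[:130]=0;m[:,:450]=0; rects(c,m,.048,60,"key")
P=cloud(c); 
for u,v in [(508,179),(168,54),(114,109),(490,160)]: print(P[v,u].round(4))
for u,v in [(267,49),(413,51),(268,176),(398,178)]: print("corner",onplane(c,u,v,.010).round(4))
# case edges top z .04: 
for u,v in [(489,3),(441,207),(557,238)]: print("case",onplane(c,u,v,.04).round(4))
E
```

```text
white [165.  54.] c 550.7 219.6 size 50.4 26.1 long axis deg 0.6
white [ 12. 105.] c 466.7 432.5 size 61.1 4.9 long axis deg -3.2
white [111. 108.] c 474.3 295.9 size 50.9 26.1 long axis deg 14.3
white [ 74. 136.] c 432.4 351.4 size 51.3 26.0 long axis deg -16.5
white [ 32. 197.] c 343.6 405.8 size 138.0 18.6 long axis deg -84.7
rail [336. 138.] c 463.5 -24.4 size 175.7 8.7 long axis deg -85.3
rail [333. 161.] c 431.4 -22.9 size 167.2 7.4 long axis deg -84.7
key [508. 179.] c 432.4 -261.2 size 23.0 22.7 long axis deg -72.8
[ 0.4323 -0.2612  0.0471]
[0.5513 0.2164 0.0168]
[0.4748 0.2921 0.0181]
[ 0.4552 -0.2333  0.0406]
corner [0.5707 0.0865 0.01  ]
corner [ 0.5863 -0.1092  0.01  ]
corner [0.399  0.0719 0.01  ]
corner [ 0.414  -0.1243  0.01  ]
case [ 0.6387 -0.1776  0.04  ]
case [ 0.3823 -0.1828  0.04  ]
case [ 0.3507 -0.3678  0.04  ]
```

Board centre is (0.4925,-0.0185) with yaw 0.086, and the block sizes match. I'll pick the nearest block, C at (0.4325,0.3515), first because its neighbour is close.

```bash
cat >> h.py <<'E'
def chain(wps,p0=None,yaw0=None):
    for i,(p,y,o,n) in enumerate(wps):
        print("->",p,y); plan(p,y,o,n,p0,yaw0); p0,yaw0=p,y
E
python3 - <<'E'
from h import *
C=.4325,.3515; S=.4520,-.0842
chain([([*C,.12],-.288,.65,8),([*C,.011],-.288,.65,5),([*C,.09],-.288,.0,3),([*S,.09],.086,0,13),([*S,.024],.086,0,4)])
E
```

```text
-> [0.4325, 0.3515, 0.12] -0.288
[[0.69, -3.64, 2.25, -0.0006, 0.0, 0.048, 0.65], [0.52, -3.67, 2.25, -0.0006, 0.0, 0.048, 0.65], [0.34, -3.69, 2.25, -0.0006, 0.0, 0.048, 0.65], [0.16, -3.71, 2.25, -0.0006, 0.0, 0.048, 0.65], [-0.02, -3.71, 2.24, -0.0006, 0.0, 0.048, 0.65], [-0.19, -3.71, 2.24, -0.0006, 0.0, 0.048, 0.65], [-0.37, -3.7, 2.24, -0.0006, 0.0, 0.048, 0.65], [-0.55, -3.67, 2.24, -0.0006, 0.0, 0.048, 0.65]]
-> [0.4325, 0.3515, 0.011] -0.288
5 x [0.0, -0.0, 2.18, 0.0, 0.0, 0.0, 0.65]
-> [0.4325, 0.3515, 0.09] -0.288
3 x [0.0, 0.0, -2.63, 0.0, 0.0, 0.0, 0.0]
-> [0.452, -0.0842, 0.09] 0.086
[[1.1, 3.17, 0.0, 0.0, 0.0, -0.0288, 0], [1.0, 3.2, 0.0, 0.0, 0.0, -0.0288, 0], [0.91, 3.23, 0.0, 0.0, 0.0, -0.0288, 0], [0.82, 3.25, 0.0, 0.0, 0.0, -0.0288, 0], [0.72, 3.28, 0.0, 0.0, 0.0, -0.0288, 0], [0.63, 3.3, 0.0, 0.0, 0.0, -0.0288, 0], [0.53, 3.31, 0.0, 0.0, 0.0, -0.0288, 0], [0.44, 3.33, 0.0, 0.0, 0.0, -0.0288, 0], [0.34, 3.34, 0.0, 0.0, 0.0, -0.0288, 0], [0.25, 3.35, 0.0, 0.0, 0.0, -0.0288, 0], [0.15, 3.35, 0.0, 0.0, 0.0, -0.0288, 0], [0.05, 3.35, 0.0, 0.0, 0.0, -0.0288, 0], [-0.04, 3.35, 0.0, 0.0, 0.0, -0.0288, 0]]
-> [0.452, -0.0842, 0.024] 0.086
4 x [0.0, -0.0, 1.65, 0.0, 0.0, 0.0, 0]
```

Emit:
{"method": "carry_out", "body": {"deltas": [[0.69,-3.4,2.0,0,0,0.048,0.65],[0.52,-3.4,2.0,0,0,0.048,0.65],[0.34,-3.4,2.0,0,0,0.048,0.65],[0.16,-3.4,2.0,0,0,0.048,0.65],[-0.02,-3.4,2.0,0,0,0.048,0.65],[-0.19,-3.4,2.0,0,0,0.048,0.65],[-0.37,-3.4,2.0,0,0,0.048,0.65],[-0.55,-3.4,2.0,0,0,0.048,0.65]]}}

```text
time: 2.2
tool_pos: [0.4326, 0.321, 0.1374]
tool_rot: [3.141, 0.0, -0.296]
contact_force: [0.2, -0.8, 0.7]
opening: 0.0596
grip_force: 0.0
```

Emit:
{"method": "carry_out", "body": {"deltas": [[-0.43,-2.26,2.0,0,0,0,0.65],[0,0,2.0,0,0,0,0.65],[0,0,2.0,0,0,0,0.65],[0,0,1.0,0,0,0,0.65],[0,0,0,0,0,0,0.65],[0,0,0,0,0,0,0.65],[0,0,0,0,0,0,0.65],[0,0,0,0,0,0,0.65]]}}

```text
time: 2.87
tool_pos: [0.4363, 0.3424, 0.0701]
tool_rot: [-3.14, -0.002, -0.294]
contact_force: [-0.1, 0.1, 0.1]
opening: 0.06
grip_force: 0.0
```

Run:
```python
from h import *
s=robot.observe(); print(s["tool_pos"],s["tool_rot"],s["opening"])
c=grab("side"); m=white(c); m[:270]=0; m[:,:240]=0; rects(c,m,.018,60,"white",400)
chain([([.4325,.3515,.011],-.288,.65,4)])
```

```text
[0.43625253 0.34244617 0.07013085] [-3.13976620e+00 -1.84940203e-03 -2.94108928e-01] 0.059984645457157856
white [425. 318.] c 217.1 221.2 size 60.5 24.9 long axis deg -72.8
-> [0.4325, 0.3515, 0.011] -0.288
[[-0.16, -0.19, 1.48, -0.0004, -0.0004, -0.0015, 0.65], [-0.15, -0.19, 1.48, -0.0004, -0.0004, -0.0015, 0.65], [-0.15, -0.19, 1.48, -0.0004, -0.0004, -0.0015, 0.65], [-0.15, -0.19, 1.48, -0.0004, -0.0004, -0.0015, 0.65]]
```

Emit:
{"method": "carry_out", "body": {"deltas": [[-0.31,-0.38,0.9,0,0,0,0.65],[-0.31,-0.38,1.5,0,0,0,0.65],[0,0,1.7,0,0,0,0.65],[0,0,1.3,0,0,0,0.65],[0,0,0.5,0,0,0,0.65],[0,0,0,0,0,0,0.65],[0,0,0,0,0,0,0],[0,0,0,0,0,0,0]], "force": 15}}

```text
time: 3.58
tool_pos: [0.4319, 0.3516, 0.01]
tool_rot: [-3.141, -0.001, -0.294]
contact_force: [0.0, 0.8, 0.9]
opening: 0.0507
grip_force: 0.0
```

Emit:
{"method": "carry_out", "body": {"deltas": [[0,0,0,0,0,0,0],[0,0,0,0,0,0,0],[0,0,-1,0,0,0,0],[0,0,-2.5,0,0,0,0],[0,0,-2.5,0,0,0,0],[0,0,-2,0,0,0,0],[0,0,0,0,0,0,0],[0,0,0,0,0,0,0]]}}

```text
time: 4.25
tool_pos: [0.4323, 0.3518, 0.0914]
tool_rot: [-3.139, -0.002, -0.294]
contact_force: [0.4, -0.4, -0.4]
opening: 0.0011
grip_force: 0.0
```

Run:
```python
from h import *
s=robot.observe(); print(s["tool_pos"],s["tool_rot"],s["opening"])
c=grab("side"); cv2.imwrite("pics/s2.png",c["image"][200:400,160:420])
chain([([.4520,-.0842,.09],.086,0,14)])
```

```text
[0.43230914 0.35179763 0.09140882] [-3.13911006e+00 -2.33778310e-03 -2.93602166e-01] 0.0010899375275996018
-> [0.452, -0.0842, 0.09] 0.086
[[1.04, 2.94, -0.0, -0.0, -0.0, -0.0271, 0], [0.96, 2.96, -0.0, -0.0, -0.0, -0.0271, 0], [0.88, 2.99, -0.0, -0.0, -0.0, -0.0271, 0], [0.8, 3.01, -0.0, -0.0, -0.0, -0.0271, 0], [0.72, 3.03, 0.0, -0.0, -0.0, -0.0271, 0], [0.63, 3.05, 0.0, -0.0, -0.0, -0.0271, 0], [0.55, 3.07, 0.0, -0.0, -0.0, -0.0271, 0], [0.47, 3.08, 0.0, -0.0, -0.0, -0.0271, 0], [0.38, 3.09, 0.0, -0.0, -0.0, -0.0271, 0], [0.3, 3.1, 0.0, -0.0, -0.0, -0.0271, 0], [0.22, 3.11, 0.0, -0.0, -0.0, -0.0271, 0], [0.13, 3.11, 0.0, -0.0, -0.0, -0.0271, 0], [0.05, 3.11, 0.0, -0.0, -0.0, -0.0271, 0], [-0.04, 3.11, 0.0, -0.0, -0.0, -0.0271, 0]]
```

The fingers are slow (about 55 mm/s), so they hadn't closed before the lift. I'll reopen, check the block and retry.

Emit:
{"method": "carry_out", "body": {"deltas": [[0,0,-1,0,0,0,0.5],[0,0,-1,0,0,0,0.5],[0,0,0,0,0,0,0.5],[0,0,0,0,0,0,0.5],[0,0,0,0,0,0,0.5],[0,0,0,0,0,0,0.5],[0,0,0,0,0,0,0.5],[0,0,0,0,0,0,0.5]]}}

```text
time: 4.97
tool_pos: [0.4314, 0.3512, 0.1093]
tool_rot: [3.141, 0.0, -0.294]
contact_force: [-0.2, 0.4, -1.3]
opening: 0.0453
grip_force: 0.0
```

Run:
```python
from h import *
s=robot.observe(); print(s["tool_pos"],s["tool_rot"],s["opening"])
c=grab("wrist"); cv2.imwrite("pics/w2.png",c["image"]); m=white(c); rects(c,m,.018,150,"white",5000)
for p in ([.4325,.3515,.018],[.474,.296,.018]): print(proj(c,p))
```

```text
[0.43143058 0.35124346 0.10929557] [ 3.14094557e+00  4.56861131e-04 -2.93573650e-01] 0.045267510022695454
white [85. 12.] c 610.7 437.3 size 66.3 21.3 long axis deg 73.3
white [246.   9.] c 583.4 332.9 size 38.8 13.7 long axis deg 73.3
white [292.   9.] c 574.7 301.7 size 16.0 10.2 long axis deg -46.6
white [413.  22.] c 543.3 220.0 size 34.7 25.8 long axis deg 0.7
white [170.  56.] c 566.2 396.0 size 73.4 57.7 long axis deg -44.0
white [327.  97.] c 507.6 285.6 size 116.1 57.7 long axis deg 3.0
white [108.  63.] c 582.1 444.5 size 38.1 7.9 long axis deg 2.6
white [268.  73.] c 541.0 329.1 size 15.3 14.2 long axis deg 63.7
white [280.  98.] c 520.6 327.9 size 10.4 10.0 long axis deg -22.1
white [176. 199.] c 467.5 435.9 size 59.7 4.1 long axis deg -3.4
white [283. 211.] c 432.9 352.6 size 49.5 27.3 long axis deg -16.7
white [501. 242.] c 349.0 169.3 size 99.2 29.8 long axis deg 75.7
white [ 81. 323.] c 379.8 571.7 size 39.1 21.5 long axis deg -16.6
white [285. 321.] c 327.1 382.5 size 111.1 30.8 long axis deg 73.2
white [467. 406.] c 166.2 224.8 size 23.5 12.6 long axis deg 73.2
white [ 55. 417.] c 278.2 652.9 size 98.4 5.8 long axis deg 73.2
(np.float64(282.82858857309157), np.float64(211.3731190875651))
(np.float64(333.9185435588082), np.float64(145.39027158323904))
```

View pics/w2.png

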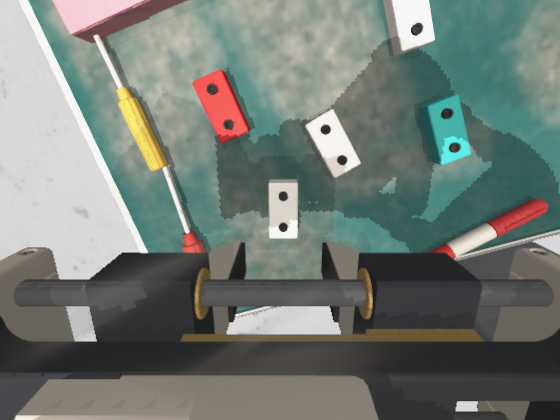

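Block C is still at its measured place, pixel (283,211). Retrying with enough time to close.

Emit:
{"method": "carry_out", "body": {"deltas": [[0.1,-0.1,2.5,0,0,0,0.5],[0,0,2.5,0,0,0,0.5],[0,0,2.5,0,0,0,0.5],[0,0,1.6,0,0,0,0.5],[0,0,0.7,0,0,0,0.5],[0,0,0,0,0,0,0.5],[0,0,0,0,0,0,0],[0,0,0,0,0,0,0]]}}

```text
time: 5.68
tool_pos: [0.4336, 0.3525, 0.0128]
tool_rot: [-3.14, -0.001, -0.294]
contact_force: [0.5, -0.6, 0.7]
opening: 0.0371
grip_force: 0.0
```

Emit:
{"method": "carry_out", "body": {"deltas": [[0,0,0,0,0,0,0],[0,0,0,0,0,0,0],[0,0,0,0,0,0,0],[0,0,0,0,0,0,0],[0,0,0,0,0,0,0],[0,0,-1.5,0,0,0,0],[0,0,-3.0,0,0,0,0],[0,0,-3.5,0,0,0,0]]}}

```text
time: 6.35
tool_pos: [0.4315, 0.3512, 0.0909]
tool_rot: [3.138, 0.003, -0.294]
contact_force: [-0.1, 0.1, 0.5]
opening: 0.0248
grip_force: 15.0
```

Emit:
{"method": "carry_out", "body": {"deltas": [[1.04,2.94,0,0,0,-0.0271,0],[0.96,2.96,0,0,0,-0.0271,0],[0.88,2.99,0,0,0,-0.0271,0],[0.8,3.01,0,0,0,-0.0271,0],[0.72,3.03,0,0,0,-0.0271,0],[0.63,3.05,0,0,0,-0.0271,0],[0.55,3.07,0,0,0,-0.0271,0],[0.47,3.08,0,0,0,-0.0271,0]]}}

```text
time: 7.02
tool_pos: [0.4443, 0.1016, 0.0919]
tool_rot: [3.142, -0.0, -0.075]
contact_force: [-0.2, -0.5, -1.3]
opening: 0.0248
grip_force: 15.0
```

Emit:
{"method": "carry_out", "body": {"deltas": [[0.38,3.09,0,0,0,-0.0271,0],[0.3,3.1,0,0,0,-0.0271,0],[0.22,3.11,0,0,0,-0.0271,0],[0.13,3.11,0,0,0,-0.0271,0],[0.05,3.11,0,0,0,-0.0271,0],[-0.04,3.11,0,0,0,-0.0271,0],[0,0,0,0,0,0,0],[0,0,0,0,0,0,0]]}}

```text
time: 7.68
tool_pos: [0.4532, -0.0848, 0.0918]
tool_rot: [3.142, -0.0, 0.082]
contact_force: [0.0, 0.7, -0.6]
opening: 0.0247
grip_force: 15.0
```

Run:
```python
from h import *
s=robot.observe(); print(s["tool_pos"],s["tool_rot"],s["opening"])
plan([.4520,-.0842,.025],.086,0,4)
```

```text
[ 0.45321304 -0.08478861  0.09177306] [ 3.14153182e+00 -2.34930051e-04  8.22587493e-02] 0.02472994467366826
4 x [-0.03, -0.02, 1.67, 0.0, -0.0001, -0.0009, 0]
```

Emit:
{"method": "carry_out", "body": {"deltas": [[-0.1,-0.05,2.2,0,0,0,0],[0,0,2.2,0,0,0,0],[0,0,1.6,0,0,0,0],[0,0,0.8,0,0,0,0],[0,0,0,0,0,0,0],[0,0,0,0,0,0,0.5],[0,0,0,0,0,0,0.5],[0,0,0,0,0,0,0.5]]}}

```text
time: 8.35
tool_pos: [0.4526, -0.0828, 0.0243]
tool_rot: [3.141, -0.001, 0.086]
contact_force: [0.0, 0.6, -0.5]
opening: 0.0404
grip_force: 0.0
```

Emit:
{"method": "carry_out", "body": {"deltas": [[0,0,0,0,0,0,0.5],[0,0,0,0,0,0,0.5],[0,0,0,0,0,0,0.5],[0,0,-1,0,0,0,0.5],[0,0,-2,0,0,0,0.5],[0,0,-2,0,0,0,0.5],[0,0,-2,0,0,0,0.5],[0,0,0,0,0,0,0.5]]}}

```text
time: 9.02
tool_pos: [0.4542, -0.0838, 0.0969]
tool_rot: [3.139, -0.006, 0.086]
contact_force: [0.6, -0.4, 0.7]
opening: 0.0458
grip_force: 0.0
```

Run:
```python
from h import *
s=robot.observe(); print(s["tool_pos"],s["tool_rot"],s["opening"])
c=grab("side"); m=white(c);m[:215]=0;m[330:]=0;m[:,:240]=0;m[:,370:]=0; rects(c,m,.024,40,"white",800)
chain([([.4743,.2960,.09],.25,.5,13)])
```

```text
[ 0.45420728 -0.08384688  0.09691479] [ 3.13885046 -0.00577201  0.0857549 ] 0.04581008262431169
white [274. 291.] c 547.5 231.8 size 47.8 26.0 long axis deg 1.2
white [361. 301.] c 351.3 211.3 size 36.5 10.8 long axis deg -75.2
white [366. 319.] c 333.8 266.5 size 75.6 16.9 long axis deg -82.1
white [297. 317.] c 472.7 307.9 size 47.9 26.9 long axis deg 12.5
-> [0.4743, 0.296, 0.09] 0.25
[[0.41, -2.9, 0.04, 0.0002, -0.0003, -0.0126, 0.5], [0.45, -2.89, 0.04, 0.0002, -0.0003, -0.0126, 0.5], [0.48, -2.88, 0.04, 0.0002, -0.0003, -0.0126, 0.5], [0.52, -2.88, 0.04, 0.0002, -0.0003, -0.0126, 0.5], [0.56, -2.87, 0.04, 0.0002, -0.0003, -0.0126, 0.5], [0.59, -2.86, 0.04, 0.0002, -0.0003, -0.0126, 0.5], [0.63, -2.86, 0.04, 0.0002, -0.0003, -0.0126, 0.5], [0.66, -2.85, 0.04, 0.0002, -0.0003, -0.0126, 0.5], [0.7, -2.84, 0.04, 0.0002, -0.0003, -0.0126, 0.5], [0.74, -2.83, 0.04, 0.0002, -0.0003, -0.0126, 0.5], [0.77, -2.82, 0.04, 0.0002, -0.0003, -0.0126, 0.5], [0.81, -2.81, 0.04, 0.0002, -0.0003, -0.0126, 0.5], [0.84, -2.8, 0.04, 0.0002, -0.0003, -0.0126, 0.5]]
```

Emit:
{"method": "carry_out", "body": {"deltas": [[0.41,-2.9,0,0,0,-0.0126,0.5],[0.45,-2.89,0,0,0,-0.0126,0.5],[0.48,-2.88,0,0,0,-0.0126,0.5],[0.52,-2.88,0,0,0,-0.0126,0.5],[0.56,-2.87,0,0,0,-0.0126,0.5],[0.59,-2.86,0,0,0,-0.0126,0.5],[0.63,-2.86,0,0,0,-0.0126,0.5],[0.66,-2.85,0,0,0,-0.0126,0.5]]}}

```text
time: 9.73
tool_pos: [0.4643, 0.1518, 0.0925]
tool_rot: [3.142, 0.002, 0.187]
contact_force: [0.8, -0.3, -0.1]
opening: 0.0459
grip_force: 0.0
```

Emit:
{"method": "carry_out", "body": {"deltas": [[0.7,-2.84,0,0,0,-0.0126,0.5],[0.74,-2.83,0,0,0,-0.0126,0.5],[0.77,-2.82,0,0,0,-0.0126,0.5],[0.81,-2.81,0,0,0,-0.0126,0.5],[0.84,-2.8,0,0,0,-0.0126,0.5],[0,0,0,0,0,0,0.5],[0,0,0,0,0,0,0.5],[0,0,0,0,0,0,0.5]]}}

```text
time: 10.4
tool_pos: [0.4724, 0.2958, 0.0925]
tool_rot: [3.141, 0.002, 0.25]
contact_force: [1.2, 0.0, 0.5]
opening: 0.0458
grip_force: 0.0
```

Run:
```python
from h import *
s=robot.observe(); print(s["tool_pos"],s["tool_rot"],s["opening"])
c=grab("wrist"); np.savez("w3.npz",**c); m=white(c); m[240:]=0; rects(c,m,.018,300,"white",4000)
plan([.4743,.2960,.011],.25,.5,4)
```

```text
[0.47242356 0.29577646 0.09246075] [3.14075057e+00 2.35894001e-03 2.49893244e-01] 0.045800802800610746
white [112.  25.] c 577.0 443.2 size 30.5 7.7 long axis deg 1.2
white [296.   5.] c 615.6 332.5 size 50.7 8.6 long axis deg -75.6
white [400.  14.] c 631.6 257.9 size 23.9 18.0 long axis deg -83.5
white [275.  51.] c 587.9 333.1 size 45.8 23.7 long axis deg 67.9
white [319.  76.] c 581.1 297.3 size 27.7 14.7 long axis deg -41.3
white [ 89. 102.] c 527.8 455.0 size 42.3 15.1 long axis deg 2.9
white [336. 109.] c 563.1 280.1 size 76.1 45.4 long axis deg -76.9
white [408. 144.] c 551.4 220.2 size 49.8 25.8 long axis deg 1.4
white [109. 179.] c 469.5 435.1 size 60.2 4.6 long axis deg -3.4
white [285. 212.] c 477.6 296.5 size 45.5 24.0 long axis deg 13.7
[[0.05, -0.01, 2.04, 0.0002, 0.0005, -0.0003, 0.5], [0.05, -0.01, 2.04, 0.0002, 0.0005, -0.0003, 0.5], [0.05, -0.01, 2.04, 0.0002, 0.0005, -0.0003, 0.5], [0.04, -0.0, 2.04, 0.0002, 0.0005, -0.0003, 0.5]]
```

Emit:
{"method": "carry_out", "body": {"deltas": [[0.2,0,2.5,0,0,0,0.5],[0,0,2.5,0,0,0,0.5],[0,0,2.0,0,0,0,0.5],[0,0,1.1,0,0,0,0.5],[0,0,0,0,0,0,0.5],[0,0,0,0,0,0,0],[0,0,0,0,0,0,0],[0,0,0,0,0,0,0]]}}

```text
time: 11.12
tool_pos: [0.4761, 0.2971, 0.014]
tool_rot: [-3.141, -0.002, 0.249]
contact_force: [0.0, 0.3, 0.2]
opening: 0.0305
grip_force: 0.0
```

Emit:
{"method": "carry_out", "body": {"deltas": [[0,0,0,0,0,0,0],[0,0,0,0,0,0,0],[0,0,0,0,0,0,0],[0,0,0,0,0,0,0],[0,0,-1.5,0,0,0,0],[0,0,-3.0,0,0,0,0],[0,0,-3.0,0,0,0,0],[0,0,0,0,0,0,0]]}}

```text
time: 11.78
tool_pos: [0.478, 0.2985, 0.0933]
tool_rot: [-3.14, -0.01, 0.25]
contact_force: [0.8, 1.5, -0.7]
opening: 0.0246
grip_force: 15.0
```

Emit:
{"method": "carry_out", "body": {"deltas": [[-1.15,3.02,0,0,0,0.0205,0],[-1.09,3.04,0,0,0,0.0205,0],[-1.03,3.06,0,0,0,0.0205,0],[-0.97,3.08,0,0,0,0.0205,0],[-0.91,3.1,0,0,0,0.0205,0],[-0.85,3.12,0,0,0,0.0205,0],[-0.79,3.14,0,0,0,0.0205,0],[-0.73,3.15,0,0,0,0.0205,0]]}}

```text
time: 12.45
tool_pos: [0.4443, 0.0389, 0.0877]
tool_rot: [3.142, -0.0, 0.085]
contact_force: [1.5, -0.5, 0.4]
opening: 0.0251
grip_force: 15.0
```

Run:
```python
from h import *
grab("side"); grab("side")
s=robot.observe(); print(s["tool_pos"],s["tool_rot"],s["opening"])
plan([.4414,.0393,.0238],.086,0,4)
```

```text
[0.44431518 0.03684505 0.08770675] [3.14082015e+00 2.15952062e-04 8.06247036e-02] 0.024721597978639483
4 x [-0.07, -0.07, 1.6, 0.0002, 0.0001, -0.0013, 0]
```

Emit:
{"method": "carry_out", "body": {"deltas": [[-0.28,-0.28,1.8,0,0,-0.005,0],[0,0,2,0,0,0,0],[0,0,1.6,0,0,0,0],[0,0,0.9,0,0,0,0],[0,0,0,0,0,0,0],[0,0,0,0,0,0,0.5],[0,0,0,0,0,0,0.5],[0,0,0,0,0,0,0.5]]}}

```text
time: 13.22
tool_pos: [0.4421, 0.043, 0.0251]
tool_rot: [3.141, -0.001, 0.091]
contact_force: [-0.6, -1.1, 0.9]
opening: 0.0402
grip_force: 0.0
```

Emit:
{"method": "carry_out", "body": {"deltas": [[0,0,0,0,0,0,0.5],[0,0,0,0,0,0,0.5],[0,0,0,0,0,0,0.5],[0,0,-1,0,0,0,0.5],[0,0,-2,0,0,0,0.5],[0,0,-2,0,0,0,0.5],[0,0,-2,0,0,0,0.5],[0,0,0,0,0,0,0.5]]}}

```text
time: 13.88
tool_pos: [0.4438, 0.0427, 0.0979]
tool_rot: [3.14, -0.006, 0.091]
contact_force: [-0.5, -0.2, 1.0]
opening: 0.0458
grip_force: 0.0
```

Run:
```python
from h import *
s=robot.observe(); print(s["tool_pos"],s["tool_rot"],s["opening"])
plan([.551,.220,.095],.02,.5,8)
```

```text
[0.44384961 0.04266131 0.09785086] [ 3.14048859 -0.00632062  0.09062987] 0.04583605407942734
[[1.53, -2.09, 0.04, 0.0001, -0.0008, 0.0088, 0.5], [1.52, -2.1, 0.04, 0.0001, -0.0008, 0.0088, 0.5], [1.5, -2.11, 0.04, 0.0001, -0.0008, 0.0088, 0.5], [1.48, -2.13, 0.04, 0.0001, -0.0008, 0.0088, 0.5], [1.46, -2.14, 0.04, 0.0001, -0.0008, 0.0088, 0.5], [1.44, -2.15, 0.04, 0.0001, -0.0008, 0.0088, 0.5], [1.42, -2.16, 0.04, 0.0001, -0.0008, 0.0088, 0.5], [1.4, -2.18, 0.04, 0.0001, -0.0008, 0.0088, 0.5]]
```

Emit:
{"method": "carry_out", "body": {"deltas": [[1.53,-2.09,0,0,0,0.0088,0.5],[1.52,-2.1,0,0,0,0.0088,0.5],[1.5,-2.11,0,0,0,0.0088,0.5],[1.48,-2.13,0,0,0,0.0088,0.5],[1.46,-2.14,0,0,0,0.0088,0.5],[1.44,-2.15,0,0,0,0.0088,0.5],[1.42,-2.16,0,0,0,0.0088,0.5],[1.4,-2.18,0,0,0,0.0088,0.5]]}}

```text
time: 14.55
tool_pos: [0.549, 0.2212, 0.0937]
tool_rot: [3.141, 0.001, 0.02]
contact_force: [0.2, -1.2, -0.4]
opening: 0.0456
grip_force: 0.0
```

Run:
```python
from h import *
grab("side")
c=grab("wrist"); cv2.imwrite("pics/w4.png",c["image"]); m=white(c); m[240:]=0; rects(c,m,.018,300,"white",4000)
s=robot.observe(); print(s["tool_pos"],s["tool_rot"],s["opening"])
plan([.551,.220,.011],.02,.5,4)
```

```text
white [231.  92.] c 645.2 265.4 size 55.8 24.0 long axis deg 6.4
white [502. 155.] c 605.0 65.5 size 64.5 35.2 long axis deg 56.2
white [291. 213.] c 554.9 219.4 size 42.6 24.2 long axis deg 0.9
[0.55006731 0.22284994 0.09370394] [-3.14075130e+00 -1.25419761e-03  2.23619110e-02] 0.04546679225759439
4 x [0.02, 0.07, 2.07, -0.0002, -0.0003, 0.0006, 0.5]
```

Emit:
{"method": "carry_out", "body": {"deltas": [[0.1,0.28,2.5,0,0,0,0.5],[0,0,2.5,0,0,0,0.5],[0,0,2.1,0,0,0,0.5],[0,0,1.15,0,0,0,0.5],[0,0,0,0,0,0,0.5],[0,0,0,0,0,0,0],[0,0,0,0,0,0,0],[0,0,0,0,0,0,0]]}}

```text
time: 15.32
tool_pos: [0.5504, 0.2173, 0.013]
tool_rot: [-3.141, -0.001, 0.02]
contact_force: [0.4, -0.1, -0.8]
opening: 0.0309
grip_force: 0.0
```

Emit:
{"method": "carry_out", "body": {"deltas": [[0,0,0,0,0,0,0],[0,0,0,0,0,0,0],[0,0,0,0,0,0,0],[0,0,0,0,0,0,0],[0,0,-1.5,0,0,0,0],[0,0,-3.0,0,0,0,0],[0,0,-3.0,0,0,0,0],[0,0,0,0,0,0,0]]}}

```text
time: 15.98
tool_pos: [0.553, 0.2182, 0.0927]
tool_rot: [-3.139, -0.009, 0.02]
contact_force: [1.6, -0.0, -1.0]
opening: 0.0253
grip_force: 15.0
```

Emit:
{"method": "carry_out", "body": {"deltas": [[-0.22,2.93,0,0,0,-0.008,0],[-0.25,2.93,0,0,0,-0.008,0],[-0.27,2.93,0,0,0,-0.008,0],[-0.3,2.92,0,0,0,-0.008,0],[-0.33,2.92,0,0,0,-0.008,0],[-0.35,2.92,0,0,0,-0.008,0],[-0.38,2.91,0,0,0,-0.008,0],[-0.4,2.91,0,0,0,-0.008,0]]}}

```text
time: 16.65
tool_pos: [0.5357, -0.0186, 0.0868]
tool_rot: [-3.141, 0.0, 0.085]
contact_force: [0.7, -0.5, -0.3]
opening: 0.0246
grip_force: 15.0
```

Run:
```python
from h import *
grab("side"); grab("side"); grab("side")
s=robot.observe(); print(s["tool_pos"],s["tool_rot"],s["opening"])
plan([.5383,-.0145,.0238],.086,0,4)
```

```text
[ 0.53595614 -0.01907381  0.08684725] [-3.14156508e+00  4.29554408e-04  8.06255828e-02] 0.024571718164114006
4 x [0.07, -0.11, 1.58, -0.0, 0.0001, -0.0013, 0]
```

Emit:
{"method": "carry_out", "body": {"deltas": [[0.26,-0.45,1.8,0,0,-0.005,0],[0,0,2,0,0,0,0],[0,0,1.6,0,0,0,0],[0,0,0.9,0,0,0,0],[0,0,0,0,0,0,0],[0,0,0,0,0,0,0.5],[0,0,0,0,0,0,0.5],[0,0,0,0,0,0,0.5]]}}

```text
time: 17.47
tool_pos: [0.5387, -0.0123, 0.0247]
tool_rot: [3.141, -0.001, 0.09]
contact_force: [-0.0, -0.8, -0.1]
opening: 0.0403
grip_force: 0.0
```

Emit:
{"method": "carry_out", "body": {"deltas": [[0,0,0,0,0,0,0.5],[0,0,0,0,0,0,0.5],[0,0,0,0,0,0,0.5],[0,0,-1,0,0,0,0.5],[0,0,-3,0,0,0,0.5],[0,0,-3,0,0,0,0.5],[0,0,-3,0,0,0,0.5],[0,0,-3,0,0,0,0.5]]}}

```text
time: 18.13
tool_pos: [0.5382, -0.0126, 0.1564]
tool_rot: [3.141, -0.0, 0.089]
contact_force: [1.0, -0.6, -0.7]
opening: 0.0458
grip_force: 0.0
```

Emit:
{"method": "carry_out", "body": {"deltas": [[-1.3,1.2,-1.2,0,0,0,0.8],[-1.3,2.4,-1.2,0,0,0,0.8],[-1.3,2.4,-1.2,0,0,0,0.8],[-1.3,2.4,-1.2,0,0,0,0.8],[-1.3,2.4,-1.2,0,0,0,0.8],[-1.3,2.4,-1.2,0,0,0,0.8],[0,0,0,0,0,0,0.8],[0,0,0,0,0,0,0.8]]}}

```text
time: 18.8
tool_pos: [0.4723, -0.1521, 0.2275]
tool_rot: [3.141, -0.002, 0.086]
contact_force: [0.1, 0.3, 0.7]
opening: 0.0735
grip_force: 0.0
```

Run:
```python
from h import *
s=robot.observe(); print(s["tool_pos"],s["tool_rot"],s["opening"])
c=grab("wrist"); cv2.imwrite("pics/w5.png",c["image"]); np.savez("w5.npz",**c)
h=cv2.cvtColor(c["image"],cv2.COLOR_BGR2HSV); m=((h[...,1]<50)&(h[...,2]>170)); m=cv2.morphologyEx(m.astype(np.uint8),cv2.MORPH_OPEN,np.ones((3,3)));m=cv2.morphologyEx(m,cv2.MORPH_CLOSE,np.ones((5,5))); m[240:]=0;m[:,400:]=0; rects(c,m,.030,200,"white",4000)
```

```text
[ 0.47233705 -0.15206837  0.22747464] [ 3.14053016e+00 -2.02232085e-03  8.63101809e-02] 0.07350265445183528
white [152.  15.] c 641.1 -0.9 size 39.6 18.4 long axis deg -59.2
white [217.   6.] c 654.2 -66.8 size 25.7 12.6 long axis deg -88.0
white [376.  45.] c 626.0 -240.8 size 86.7 40.4 long axis deg 0.7
white [120.  55.] c 604.8 31.3 size 50.0 48.8 long axis deg 88.8
white [200.  62.] c 601.3 -51.0 size 28.8 21.3 long axis deg 63.5
white [165. 119.] c 537.6 -11.0 size 52.2 25.5 long axis deg 5.5
white [122. 198.] c 439.6 43.4 size 49.3 25.7 long axis deg 5.0
white [224. 198.] c 451.2 -81.3 size 50.5 25.7 long axis deg 5.0
```

View pics/w5.png

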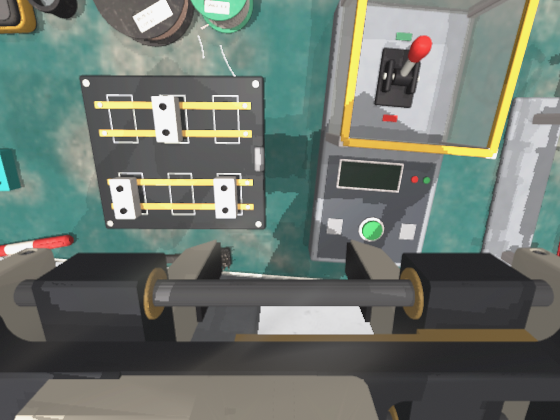

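The wrist view shows blocks in the outlines at (165,119), (122,198) and (224,198). The lever knob is at (420,47), leaning away (off), and the key is at (371,229). I'll check the station offsets and measure the test set here, and the hook from the side view.

Run:
```python
from h import *
c=dict(np.load("w5.npz"))
q=[onplane(c,u,v,.010) for u,v in [(86,84),(256,84),(259,224),(110,223)]]
print(np.round(q,4),np.mean(q,0).round(4)); d=(q[0]-q[3]+q[1]-q[2]); yaw=np.arctan2(d[1],d[0]); print("yaw",yaw)
bc=np.mean(q,0)[:2]; R=np.array([[np.cos(yaw),-np.sin(yaw)],[np.sin(yaw),np.cos(yaw)]])
for b in [(.4396,.0434),(.4512,-.0813),(.5376,-.0110)]: print("board frame",(R.T@(np.array(b)-bc)).round(4))
h=cv2.cvtColor(c["image"],cv2.COLOR_BGR2HSV).astype(int)
m=(abs(h[...,0]-65)<15)&(h[...,1]>130)&(h[...,2]>90); m[:200]=0; rects(c,m,.048,60,"key")
# guard yellow front edge outer corners
m=(abs(h[...,0]-25)<8)&(h[...,1]>150)&(h[...,2]>120);m[:,:330]=0;m[240:]=0; m=m.astype(np.uint8)
ys,xs=np.nonzero(m); print(xs.min(),xs.max(),ys.max())
P=cloud(c)
for u,v in [(350,141),(420,149),(490,153),(350,60),(515,60),(420,47),(371,229),(380,160)]: print((u,v),h[v,u],onplane(c,u,v,.123).round(4),P[v,u].round(4))
m=((h[...,0]<8)|(h[...,0]>172))&(h[...,1]>140);m[100:]=0;m[:,:390]=0;m[:,450:]=0
rects(c,m,.09,60,"knob"); q=P[m.astype(bool)]; print("knob med",np.nanmedian(q,0))
```

```text
[[ 0.5688  0.0865  0.01  ]
 [ 0.5861 -0.1099  0.01  ]
 [ 0.4145 -0.1245  0.01  ]
 [ 0.3986  0.0723  0.01  ]] [ 0.492  -0.0189  0.01  ]
yaw 0.08404665992474455
board frame [-0.047   0.0665]
board frame [-0.0459 -0.0588]
board frame [0.0461 0.004 ]
key [373. 231.] c 432.7 -261.3 size 22.5 21.8 long axis deg 68.2
341 531 156
(350, 141) [ 22 170 234] [ 0.5367 -0.2026  0.123 ] [ 0.5367 -0.2027  0.1228]
(420, 149) [ 21 171 230] [ 0.5354 -0.2632  0.123 ] [ 0.5354 -0.2628  0.1239]
(490, 153) [ 29 147 247] [ 0.5373 -0.3238  0.123 ] [ 0.5374 -0.3227  0.1245]
(350, 60) [ 21 173 200] [ 0.5984 -0.1931  0.123 ] [ 0.5984 -0.1931  0.1229]
(515, 60) [ 29 148 247] [ 0.6099 -0.3226  0.123 ] [ 0.61   -0.3228  0.1226]
(420, 47) [  1 178 246] [ 0.6123 -0.246   0.123 ] [ 0.6192 -0.2569  0.0957]
(371, 229) [ 67 131 235] [ 0.4597 -0.2341  0.123 ] [ 0.4339 -0.2602  0.0487]
(380, 160) [105  12  87] [ 0.5231 -0.2309  0.123 ] [ 0.515  -0.2592  0.0395]
knob [419.  48.] c 619.4 -258.6 size 22.8 15.7 long axis deg -39.1
knob med [ 0.61868261 -0.25772808  0.0931255 ]
```

Run:
```python
from h import *
c=dict(np.load("side0.npz")); P=cloud(c); h=cv2.cvtColor(c["image"],cv2.COLOR_BGR2HSV).astype(int)
red=((h[...,0]<6)|(h[...,0]>174))&(h[...,1]>140); z=P[...,2]
m=red&(z>.09)&(z<.14)&(P[...,1]<-.38)&(P[...,1]>-.55)
q=P[m]; print(len(q),q.min(0),q.max(0)); 
for x in np.arange(.36,.56,.01):
    s=q[(abs(q[:,0]-x)<.005)]
    if len(s)>3: print(round(x,3),len(s),s[:,1].min().round(4),s[:,1].max().round(4),s[:,2].min().round(4),s[:,2].max().round(4))
yl=(abs(h[...,0]-25)<8)&(h[...,1]>120)&(z>.02)&(z<.13)&(P[...,1]<-.40)&(P[...,1]>-.56)
v,u=np.nonzero(yl); print("yellow")
for a,b in list(zip(u,v))[::4]: print((a,b),P[b,a].round(3))
```

```text
304 [ 0.36399474 -0.47048158  0.09342818] [ 0.53348541 -0.4326193   0.12786945]
0.37 14 -0.4705 -0.4504 0.1021 0.1177
0.38 5 -0.4701 -0.4593 0.1002 0.1138
0.42 11 -0.4672 -0.4495 0.0961 0.1215
0.43 31 -0.4673 -0.4471 0.0942 0.1218
0.44 25 -0.461 -0.4434 0.0969 0.1221
0.45 24 -0.4604 -0.4446 0.096 0.1214
0.46 27 -0.4698 -0.4432 0.0993 0.1219
0.47 23 -0.4669 -0.4424 0.0988 0.1223
0.48 25 -0.4701 -0.4378 0.0999 0.1223
0.49 22 -0.4689 -0.44 0.0968 0.1219
0.5 25 -0.457 -0.4381 0.0977 0.1224
0.51 25 -0.4583 -0.4402 0.0934 0.1218
0.52 25 -0.4569 -0.4372 0.1003 0.1227
0.53 20 -0.4572 -0.4326 0.0968 0.1279
yellow
(np.int64(309), np.int64(153)) [ 0.634 -0.445  0.11 ]
(np.int64(313), np.int64(153)) [ 0.621 -0.448  0.11 ]
(np.int64(317), np.int64(153)) [ 0.607 -0.449  0.111]
(np.int64(321), np.int64(153)) [ 0.614 -0.546  0.076]
(np.int64(310), np.int64(154)) [ 0.629 -0.438  0.109]
(np.int64(314), np.int64(154)) [ 0.617 -0.447  0.107]
(np.int64(318), np.int64(154)) [ 0.603 -0.445  0.109]
(np.int64(322), np.int64(154)) [ 0.589 -0.445  0.111]
(np.int64(330), np.int64(154)) [ 0.565 -0.463  0.107]
(n
[... 377 characters left out ...]
np.int64(309), np.int64(156)) [ 0.632 -0.437  0.102]
(np.int64(336), np.int64(156)) [ 0.542 -0.449  0.107]
(np.int64(308), np.int64(157)) [ 0.637 -0.445  0.095]
(np.int64(376), np.int64(157)) [ 0.411 -0.464  0.112]
(np.int64(308), np.int64(158)) [ 0.635 -0.435  0.095]
(np.int64(377), np.int64(158)) [ 0.407 -0.461  0.11 ]
(np.int64(385), np.int64(158)) [ 0.381 -0.468  0.11 ]
(np.int64(375), np.int64(159)) [ 0.414 -0.467  0.104]
(np.int64(382), np.int64(159)) [ 0.39  -0.46   0.109]
(np.int64(307), np.int64(160)) [ 0.639 -0.437  0.087]
(np.int64(307), np.int64(161)) [ 0.638 -0.435  0.084]
(np.int64(308), np.int64(162)) [ 0.637 -0.444  0.077]
(np.int64(322), np.int64(164)) [ 0.61  -0.55   0.032]
```

The blocks sit 3 to 4.5 mm from their station centres, all flat and square, inside the tolerance. Next I'll look at the hook from above.

Emit:
{"method": "carry_out", "body": {"deltas": [[-0.5,3.3,-0.4,0,0,0.003,0.6],[-0.5,3.3,-0.4,0,0,0.003,0.6],[-0.5,3.3,-0.4,0,0,0.003,0.6],[-0.5,3.3,-0.4,0,0,0.003,0.6],[-0.5,3.3,-0.4,0,0,0.003,0.6],[-0.5,3.3,-0.4,0,0,0.003,0.6],[-0.5,3.3,-0.4,0,0,0.003,0.6],[-0.5,3.3,-0.4,0,0,0.003,0.6]]}}

```text
time: 19.52
tool_pos: [0.454, -0.4174, 0.2577]
tool_rot: [-3.14, 0.001, 0.067]
contact_force: [-0.3, 0.1, -0.3]
opening: 0.0553
grip_force: 0.0
```

Run:
```python
from h import *
grab("side");grab("side")
c=grab("wrist"); cv2.imwrite("pics/w6.png",c["image"]); np.savez("w6.npz",**c)
s=robot.observe(); print(s["tool_pos"],s["tool_rot"],s["opening"])
```

```text
[ 0.45353497 -0.41805991  0.25694023] [-3.14021373e+00  8.07850654e-04  6.37975873e-02] 0.05522244591270358
```

View pics/w6.png

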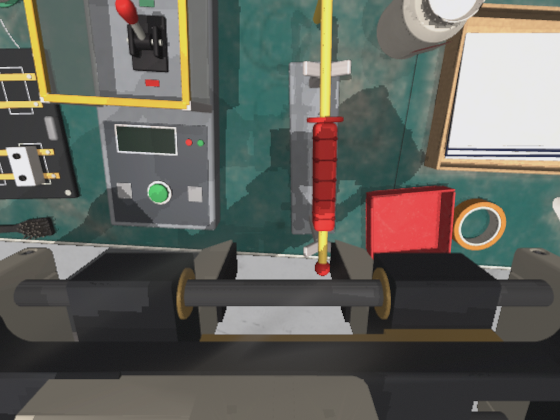

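The wrist view shows the hook's handle in pixel rows 119–230 at column ~325, with the flange at row 119 and the rod running up to the bend. The stand posts are at (327,68) and about (322,245).

Run:
```python
from h import *
c=dict(np.load("w6.npz")); P=cloud(c); h=cv2.cvtColor(c["image"],cv2.COLOR_BGR2HSV).astype(int)
red=((h[...,0]<8)|(h[...,0]>172))&(h[...,1]>120)
for v in [117,119,121,130,150,170,190,210,228,231]:
    u=np.nonzero(red[v,295:350])[0]+295
    if len(u): print("red",v,u.min(),u.max(),onplane(c,(u.min()+u.max())/2,v,.123).round(4),P[v,324].round(4))
ye=(abs(h[...,0]-27)<8)&(h[...,1]>100)
for v in [10,30,50,90,110,240,255]:
    u=np.nonzero(ye[v,300:350])[0]+300
    if len(u): print("yel",v,u.min(),u.max(),onplane(c,(u.min()+u.max())/2,v,.115).round(4))
# case yaw
for u,v in [(103,128),(105,221),(214,228),(212,110)]: print("case",onplane(c,u,v,.04).round(4))
```

```text
red 117 317 342 [ 0.5349 -0.4576  0.123 ] [ 0.5345 -0.4522  0.1259]
red 119 307 343 [ 0.5328 -0.4537  0.123 ] [ 0.5327 -0.4522  0.1266]
red 121 307 341 [ 0.531  -0.4529  0.123 ] [ 0.531  -0.4524  0.127 ]
red 130 313 336 [ 0.523  -0.4542  0.123 ] [ 0.523  -0.4536  0.1238]
red 150 313 336 [ 0.5046 -0.4561  0.123 ] [ 0.5046 -0.4557  0.1225]
red 170 313 335 [ 0.4855 -0.4577  0.123 ] [ 0.4855 -0.4577  0.1227]
red 190 313 335 [ 0.4657 -0.4597  0.123 ] [ 0.4656 -0.4598  0.1227]
red 210 313 334 [ 0.445  -0.4614  0.123 ] [ 0.4451 -0.4619  0.1232]
red 228 314 333 [ 0.4256 -0.4634  0.123 ] [ 0.4258 -0.4639  0.1233]
yel 10 316 331 [ 0.6226 -0.444   0.115 ]
yel 30 321 331 [ 0.6075 -0.4478  0.115 ]
yel 50 321 331 [ 0.5918 -0.4494  0.115 ]
yel 90 320 330 [ 0.5585 -0.452   0.115 ]
yel 110 320 329 [ 0.541  -0.4534  0.115 ]
yel 240 318 326 [ 0.4089 -0.4646  0.115 ]
yel 255 318 326 [ 0.3914 -0.4664  0.115 ]
case [ 0.5063 -0.1988  0.04  ]
case [ 0.3867 -0.1882  0.04  ]
case [ 0.386 -0.332  0.04 ]
case [ 0.5354 -0.3301  0.04  ]
```

Run:
```python
from h import *
chain([([.4845,-.4578,.15],.088,.6,6)])
```

```text
-> [0.4845, -0.4578, 0.15] 0.088
[[0.47, 0.7, 1.78, -0.0002, 0.0001, -0.004, 0.6], [0.47, 0.7, 1.78, -0.0002, 0.0001, -0.004, 0.6], [0.47, 0.7, 1.78, -0.0002, 0.0001, -0.004, 0.6], [0.47, 0.7, 1.78, -0.0002, 0.0001, -0.004, 0.6], [0.46, 0.7, 1.78, -0.0002, 0.0001, -0.004, 0.6], [0.46, 0.7, 1.78, -0.0002, 0.0001, -0.004, 0.6]]
```

Emit:
{"method": "carry_out", "body": {"deltas": [[0.47,0.7,1.8,0,0,-0.004,0.6],[0.47,0.7,1.8,0,0,-0.004,0.6],[0.47,0.7,1.8,0,0,-0.004,0.6],[0.47,0.7,1.8,0,0,-0.004,0.6],[0.47,0.7,1.8,0,0,-0.004,0.6],[0.47,0.7,1.7,0,0,-0.004,0.6],[0,0,0,0,0,0,0.6],[0,0,0,0,0,0,0.6]]}}

```text
time: 20.33
tool_pos: [0.4851, -0.4549, 0.15]
tool_rot: [-3.139, 0.002, 0.091]
contact_force: [-0.5, 0.5, 0.2]
opening: 0.055
grip_force: 0.0
```

Run:
```python
from h import *
s=robot.observe(); print(s["tool_pos"],s["tool_rot"],s["opening"])
plan([.4845,-.4578,.099],.088,.6,4)
```

```text
[ 0.48512694 -0.45485301  0.15003898] [-3.13853428e+00  1.74525285e-03  9.09814629e-02] 0.05495447504549113
[[-0.02, 0.08, 1.28, -0.0008, 0.0004, 0.0007, 0.6], [-0.02, 0.07, 1.28, -0.0008, 0.0004, 0.0007, 0.6], [-0.02, 0.07, 1.28, -0.0008, 0.0004, 0.0007, 0.6], [-0.02, 0.07, 1.28, -0.0008, 0.0004, 0.0007, 0.6]]
```

Emit:
{"method": "carry_out", "body": {"deltas": [[-0.08,0.29,1.0,0,0,0,0.6],[0,0,1.6,0,0,0,0.6],[0,0,1.5,0,0,0,0.6],[0,0,0.8,0,0,0,0.6],[0,0,0.2,0,0,0,0.6],[0,0,0,0,0,0,0.6],[0,0,0,0,0,0,0],[0,0,0,0,0,0,0]], "force": 50}}

```text
time: 21.0
tool_pos: [0.4846, -0.4606, 0.1016]
tool_rot: [3.14, -0.001, 0.089]
contact_force: [-0.3, -0.3, 0.1]
opening: 0.0459
grip_force: 0.0
```

Emit:
{"method": "carry_out", "body": {"deltas": [[0,0,0,0,0,0,0],[0,0,0,0,0,0,0],[0,0,0,0,0,0,0],[0,0,0,0,0,0,0],[0,0,0,0,0,0,0],[0,0,0,0,0,0,0],[0,0,0,0,0,0,0],[0,0,0,0,0,0,0]]}}

```text
time: 21.67
tool_pos: [0.4842, -0.4599, 0.1005]
tool_rot: [-3.141, -0.0, 0.089]
contact_force: [0.0, 1.9, 3.6]
opening: 0.0216
grip_force: 50.0
```

Run:
```python
from h import *
s=robot.observe(); print(s["tool_pos"],s["tool_rot"],s["opening"],s["grip_force"],s["contact_force"],s["torque"])
```

```text
[ 0.48415003 -0.45994229  0.10046034] [-3.14149067e+00 -7.73218750e-05  8.92101969e-02] 0.02161634852826805 50.00260949134827 [0.00545487 1.93966339 3.63177913] [ 0.41821033  0.15082165 -0.1165672 ]
```

Emit:
{"method": "carry_out", "body": {"deltas": [[0,0,-0.6,0,0,0,0],[0,0,-1.5,0,0,0,0],[0,0,-2.2,0,0,0,0],[0,0,-2.2,0,0,0,0],[0,0,-2.2,0,0,0,0],[0,0,-2.2,0,0,0,0],[0,0,-2.2,0,0,0,0],[0,0,-0.6,0,0,0,0]]}}

```text
time: 22.33
tool_pos: [0.4849, -0.4613, 0.2415]
tool_rot: [3.136, -0.004, 0.089]
contact_force: [-0.4, -0.6, -1.0]
opening: 0.0217
grip_force: 50.0
```

Run:
```python
from h import *
c=grab("side"); cv2.imwrite("pics/s3.png",cv2.resize(c["image"][80:230,220:420],(800,600))); np.savez("s3.npz",**c)
s=robot.observe(); print(s["tool_pos"],s["tool_rot"],s["opening"],s["grip_force"],s["contact_force"],s["torque"])
P=cloud(c); h=cv2.cvtColor(c["image"],cv2.COLOR_BGR2HSV).astype(int)
yl=(abs(h[...,0]-25)<8)&(h[...,1]>110)&(P[...,2]>.13)&(P[...,2]<.3)&(P[...,1]<-.40)&(P[...,1]>-.5)
v,u=np.nonzero(yl)
for a,b in list(zip(u,v))[::5]: print((int(a),int(b)),P[b,a].round(3))
```

```text
[ 0.4848586  -0.46120618  0.24085185] [ 3.13622397 -0.00339543  0.08919903] 0.022095292327693514 49.996068477630615 [ 0.01116767  0.23333004 -0.16381709] [ 0.01030453 -0.02264561 -0.01219637]
(248, 110) [ 0.862 -0.475  0.233]
(313, 112) [ 0.626 -0.452  0.251]
(318, 112) [ 0.609 -0.45   0.253]
(312, 113) [ 0.626 -0.441  0.251]
(317, 113) [ 0.612 -0.45   0.249]
(322, 113) [ 0.593 -0.441  0.253]
(327, 113) [ 0.578 -0.449  0.252]
(332, 113) [ 0.562 -0.45   0.253]
(308, 114) [ 0.641 -0.447  0.244]
(318, 114) [ 0.608 -0.448  0.247]
(323, 114) [ 0.591 -0.449  0.248]
(328, 114) [ 0.576 -0.452  0.248]
(333, 114) [ 0.559 -0.452  0.25 ]
(338, 114) [ 0.544 -0.46   0.249]
(309, 115) [ 0.636 -0.44   0.244]
(331, 115) [ 0.566 -0.456  0.245]
(336, 115) [ 0.548 -0.448  0.248]
(309, 116) [ 0.637 -0.446  0.239]
(381, 116) [ 0.405 -0.457  0.254]
(386, 116) [ 0.391 -0.465  0.253]
(309, 117) [ 0.638 -0.446  0.235]
(381, 117) [ 0.405 -0.46   0.25 ]
(386, 117) [ 0.39  -0.463  0.25 ]
(309, 118) [ 0.636 -0.44   0.233]
(382, 118) [ 0.402 -0.462  0.246]
(387, 118) [ 0.387 -0.465  0.247]
(307, 120) [ 0.643 -0.443  0.225]
(309, 121) [ 0.638 -0.449  0.22 ]
(308, 123) [ 0.639 -0.44   0.216]
(307, 125) [ 0.645 -0.45   0.206]
(309, 126) [ 0.637 -0.446  0.204]
(308, 128) [ 0.639 -0.442  0.199]
(307, 130) [ 0.641 -0.437  0.193]
(309, 131) [ 0.636 -0.445  0.188]
(308, 133) [ 0.639 -0.444  0.181]
(307, 135) [ 0.643 -0.447  0.172]
```

View pics/s3.png

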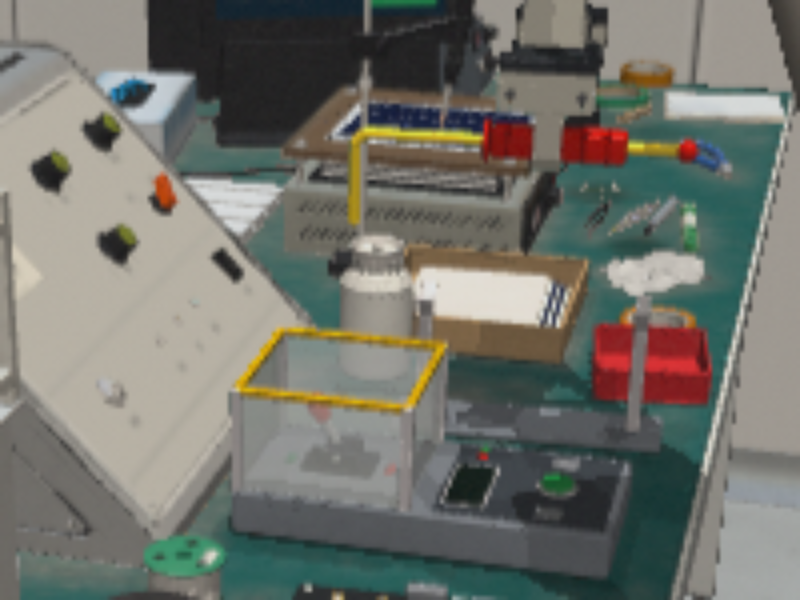

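The side crop shows the hook held level with its leg vertical at crop (355,180) and clear of its stand. The guard and lever are below. I'll carry it over the guard.

Emit:
{"method": "carry_out", "body": {"deltas": [[0.34,-2.47,0,0,0,0.0086,0],[0.32,-2.48,0,0,0,0.0086,0],[0.3,-2.48,0,0,0,0.0086,0],[0.28,-2.48,0,0,0,0.0086,0],[0.25,-2.48,0,0,0,0.0086,0],[0.23,-2.49,0,0,0,0.0086,0],[0.21,-2.49,0,0,0,0.0086,0],[0.19,-2.49,0,0,0,0.0086,0]]}}

```text
time: 23.05
tool_pos: [0.4929, -0.2591, 0.2356]
tool_rot: [-3.14, 0.002, 0.02]
contact_force: [-0.0, 0.7, -1.1]
opening: 0.0216
grip_force: 50.0
```

Run:
```python
from h import *
grab("side");grab("scene")
c=grab("wrist"); cv2.imwrite("pics/w7.png",c["image"]); np.savez("w7.npz",**c)
s=robot.observe(); print(s["tool_pos"],s["tool_rot"],s["opening"],s["grip_force"])
plan([.495,-.262,.1425],.02,0,6)
```

```text
[ 0.49330014 -0.25882849  0.23614643] [-3.14059403e+00  1.56388478e-03  2.29819598e-02] 0.02190415682548801 49.99618113040924
[[0.03, 0.06, 1.56, -0.0002, 0.0003, 0.0005, 0], [0.03, 0.05, 1.56, -0.0002, 0.0003, 0.0005, 0], [0.03, 0.05, 1.56, -0.0002, 0.0003, 0.0005, 0], [0.03, 0.05, 1.56, -0.0002, 0.0003, 0.0005, 0], [0.03, 0.05, 1.56, -0.0002, 0.0003, 0.0005, 0], [0.03, 0.05, 1.56, -0.0002, 0.0003, 0.0005, 0]]
```

View pics/w7.png

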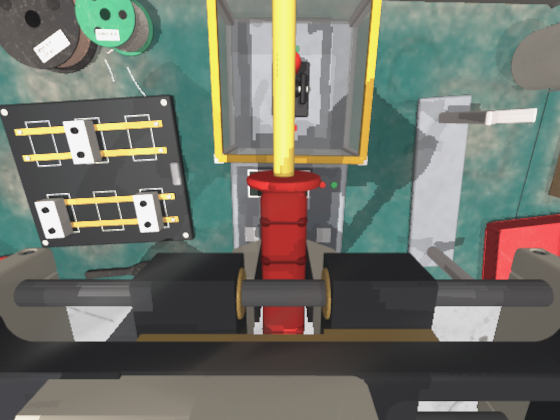

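The wrist view shows the rod (column ~285) above the guard, with the red knob peeking out at (297,60). Blocks are still in place. I'll check the lateral alignment numerically.

Run:
```python
from h import *
c=dict(np.load("w7.npz")); P=cloud(c); h=cv2.cvtColor(c["image"],cv2.COLOR_BGR2HSV).astype(int)
ye=(abs(h[...,0]-27)<8)&(h[...,1]>100)
for v in [10,40,80,120,150]:
    u=np.nonzero(ye[v,265:305])[0]+265; print("rod",v,u.min(),u.max(),onplane(c,(u.min()+u.max())/2,v,.2505).round(4),P[v,285].round(4))
m=((h[...,0]<8)|(h[...,0]>172))&(h[...,1]>120);m[72:]=0;m[40:,:292]=0
v,u=np.nonzero(m); print(u.min(),u.max(),v.min(),v.max(),np.nanmedian(P[m],0),np.nanmin(P[m],0),np.nanmax(P[m],0))
for v in [40,80,120]:
    u=np.nonzero(ye[v]&(P[v,:,2]<.14)&(P[v,:,2]>.10))[0]; a=u[u<250]; b=u[u>330]
    for g in (a,b): 
        if len(g): print("guard",v,g.min(),g.max(),onplane(c,g.min(),v,.123).round(4),onplane(c,g.max(),v,.123).round(4))
```

```text
rod 10 272 295 [ 0.6117 -0.2534  0.2505] [ 0.6121 -0.254   0.2493]
rod 40 273 294 [ 0.601  -0.2537  0.2505] [ 0.6012 -0.2543  0.2498]
rod 80 273 295 [ 0.5859 -0.2543  0.2505] [ 0.5859 -0.2547  0.25  ]
rod 120 273 293 [ 0.5696 -0.2543  0.2505] [ 0.5696 -0.2552  0.2508]
rod 150 273 293 [ 0.5565 -0.2546  0.2505] [ 0.5565 -0.2555  0.2498]
296 300 52 71 [ 0.61989187 -0.26574062  0.09372447] [ 0.6131573  -0.26833799  0.08526526] [ 0.62789397 -0.26397534  0.09734937]
guard 40 209 217 [ 0.629  -0.1934  0.123 ] [ 0.6292 -0.1997  0.123 ]
guard 40 368 377 [ 0.6321 -0.3201  0.123 ] [ 0.6323 -0.3272  0.123 ]
guard 80 211 219 [ 0.5996 -0.1936  0.123 ] [ 0.5997 -0.2002  0.123 ]
guard 80 365 373 [ 0.6027 -0.3208  0.123 ] [ 0.6029 -0.3274  0.123 ]
guard 120 213 221 [ 0.5679 -0.1939  0.123 ] [ 0.5681 -0.2007  0.123 ]
guard 120 361 370 [ 0.5711 -0.3207  0.123 ] [ 0.5713 -0.3284  0.123 ]
```

Emit:
{"method": "carry_out", "body": {"deltas": [[0.1,0.37,0,0,0,0,0],[0.05,0.37,0.5,0,0,0,0],[0,0,1.5,0,0,0,0],[0,0,1.5,0,0,0,0],[0,0,1.5,0,0,0,0],[0,0,1,0,0,0,0],[0,0,0,0,0,0,0],[0,0,0,0,0,0,0]]}}

```text
time: 23.87
tool_pos: [0.495, -0.2686, 0.1766]
tool_rot: [-3.141, 0.001, 0.02]
contact_force: [-0.7, -0.4, -1.8]
opening: 0.0218
grip_force: 50.0
```

Run:
```python
from h import *
c=grab("side"); cv2.imwrite("pics/s4.png",cv2.resize(c["image"][120:220,250:383],(798,600))); 
s=robot.observe(); print(s["tool_pos"],s["tool_rot"],s["grip_force"],s["contact_force"])
for x in [(.65,-.26,.123),(.5357,-.26,.123)]: print(proj(c,x))
```

```text
[ 0.49536727 -0.26869283  0.17744532] [ 3.14113628e+00 -3.57699769e-04  1.97001188e-02] 49.99600946903229 [-0.46979959  0.41646964 -1.23048798]
(np.float64(289.7662740565441), np.float64(168.69472146871792))
(np.float64(326.06716661930625), np.float64(172.7082405576162))
```

View pics/s4.png

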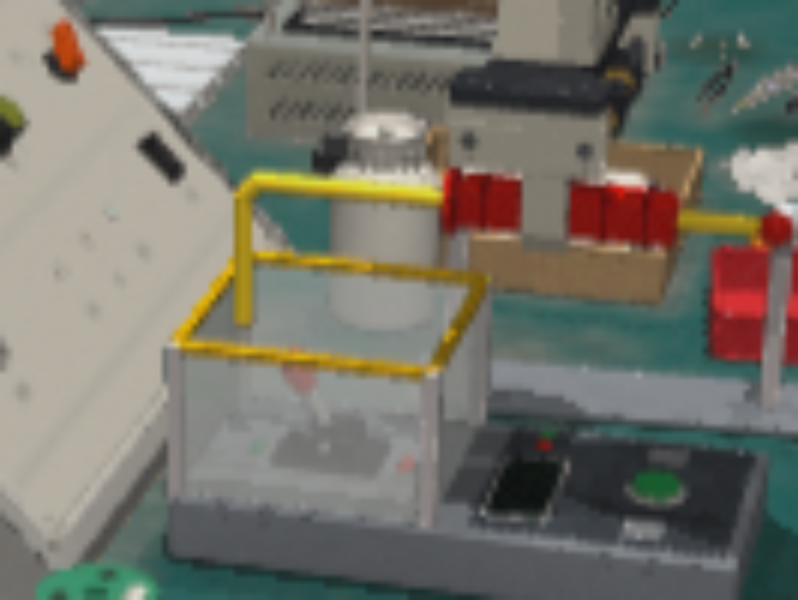

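The side crop shows the leg inside the guard behind the knob, with its tip at crop (243,325). The knob is at (298,375). I'll lower it and pull.

Emit:
{"method": "carry_out", "body": {"deltas": [[0,-0.15,0.8,0,0,0,0],[0,0,1,0,0,0,0],[0,0,1,0,0,0,0],[0,0,0.6,0,0,0,0],[0,0,0,0,0,0,0],[-0.4,0,0,0,0,0,0],[-0.4,0,0,0,0,0,0],[0,0,0,0,0,0,0]]}}

```text
time: 24.58
tool_pos: [0.4866, -0.2667, 0.1436]
tool_rot: [3.141, 0.0, 0.02]
contact_force: [0.4, 0.1, -0.3]
opening: 0.0216
grip_force: 50.0
```

Emit:
{"method": "carry_out", "body": {"deltas": [[-0.6,0,0,0,0,0,0],[-0.6,0,0,0,0,0,0],[-0.6,0,0,0,0,0,0],[-0.6,0,0,0,0,0,0],[-0.6,0,0,0,0,0,0],[-0.6,0,0,0,0,0,0],[-0.5,0,0,0,0,0,0],[0,0,0,0,0,0,0]]}}

```text
time: 25.25
tool_pos: [0.4448, -0.2672, 0.143]
tool_rot: [-3.141, 0.002, 0.02]
contact_force: [-0.4, 1.2, -0.6]
opening: 0.0218
grip_force: 50.0
```

Run:
```python
from h import *
c=grab("side"); np.savez("s5.npz",**c); P=cloud(c); h=cv2.cvtColor(c["image"],cv2.COLOR_BGR2HSV).astype(int)
s=robot.observe(); print(s["tool_pos"],s["tool_rot"],s["opening"],s["contact_force"])
def knob(c):
    h=cv2.cvtColor(c["image"],cv2.COLOR_BGR2HSV).astype(int); m=((h[...,0]<10)|(h[...,0]>170))&(h[...,1]>60); m[:170]=0;m[193:]=0;m[:,:285]=0;m[:,:]&=True; m[:,325:]=0
    v,u=np.nonzero(m); print("knob px",len(u),u.mean() if len(u) else 0,v.mean() if len(v) else 0)
knob(dict(np.load("side0.npz"))); knob(c); print("off/on expected",proj(c,[.6224,-.26,.088]),proj(c,[.583,-.26,.088]))
```

```text
[ 0.44542022 -0.2672897   0.14314974] [-3.14116022e+00  7.66713954e-04  1.99608938e-02] 0.021606720903412764 [ 0.72860823 -0.40161032 -2.03984709]
knob px 9 299.44444444444446 182.22222222222223
knob px 4 310.5 183.0
off/on expected (np.float64(298.25214841307707), np.float64(180.10365740767136)) (np.float64(310.5963019068786), np.float64(181.53821988677265))
```

The lever is on: the knob pixel moved to (310,183), as predicted. I'll lift out and return the hook to its stand.

Emit:
{"method": "carry_out", "body": {"deltas": [[0.6,0,0,0,0,0,0],[0,0,-1,0,0,0,0],[0,0,-2,0,0,0,0],[0,0,-2,0,0,0,0],[0,0,-2,0,0,0,0],[0,0,-2,0,0,0,0],[0,0,-1,0,0,0,0],[0,0,0,0,0,0,0]]}}

```text
time: 25.97
tool_pos: [0.4534, -0.2679, 0.246]
tool_rot: [3.138, -0.004, 0.021]
contact_force: [0.2, -0.5, -1.1]
opening: 0.0218
grip_force: 50.0
```

Emit:
{"method": "carry_out", "body": {"deltas": [[0.36,2.42,0,0,0,-0.0086,0],[0.34,2.42,0,0,0,-0.0086,0],[0.32,2.43,0,0,0,-0.0086,0],[0.3,2.43,0,0,0,-0.0086,0],[0.27,2.43,0,0,0,-0.0086,0],[0.25,2.43,0,0,0,-0.0086,0],[0.23,2.44,0,0,0,-0.0086,0],[0.21,2.44,0,0,0,-0.0086,0]]}}

```text
time: 26.63
tool_pos: [0.4847, -0.4611, 0.2415]
tool_rot: [-3.14, 0.001, 0.09]
contact_force: [0.1, -0.3, -2.1]
opening: 0.0218
grip_force: 50.0
```

Run:
```python
from h import *
grab("wrist"); grab("scene"); c=grab("side"); P=cloud(c); h=cv2.cvtColor(c["image"],cv2.COLOR_BGR2HSV).astype(int)
s=robot.observe(); print(s["tool_pos"],s["tool_rot"],s["opening"],s["contact_force"])
plan([.4842,-.4598,.1015],.089,0,8)
yl=(abs(h[...,0]-25)<8)&(h[...,1]>110)&(P[...,2]>.13)&(P[...,2]<.3)&(P[...,1]<-.40)&(P[...,1]>-.5)&(P[...,0]<.7)
v,u=np.nonzero(yl)
for a,b in list(zip(u,v))[::8]: print((int(a),int(b)),P[b,a].round(3))
m=((h[...,0]<10)|(h[...,0]>170))&(h[...,1]>60); m[:170]=0;m[193:]=0;m[:,:285]=0; m[:,325:]=0;v,u=np.nonzero(m); print("knob px",u.mean(),v.mean())
```

```text
[ 0.48421664 -0.46123613  0.24062701] [-3.13895768e+00  1.96153211e-03  8.75014864e-02] 0.021609107446335422 [-0.78396921  0.57674937 -1.84000573]
[[0.0, -0.01, 1.74, -0.0003, 0.0002, -0.0002, 0], [0.0, -0.01, 1.74, -0.0003, 0.0002, -0.0002, 0], [0.0, -0.01, 1.74, -0.0003, 0.0002, -0.0002, 0], [0.0, -0.02, 1.74, -0.0003, 0.0002, -0.0002, 0], [0.0, -0.02, 1.74, -0.0003, 0.0002, -0.0002, 0], [0.0, -0.02, 1.74, -0.0003, 0.0002, -0.0002, 0], [0.0, -0.02, 1.74, -0.0003, 0.0002, -0.0002, 0], [0.0, -0.02, 1.74, -0.0003, 0.0002, -0.0002, 0]]
(311, 112) [ 0.633 -0.453  0.25 ]
(316, 113) [ 0.615 -0.451  0.249]
(324, 113) [ 0.589 -0.454  0.25 ]
(332, 113) [ 0.565 -0.463  0.25 ]
(316, 114) [ 0.615 -0.448  0.246]
(324, 114) [ 0.589 -0.453  0.247]
(332, 114) [ 0.562 -0.451  0.25 ]
(340, 114) [ 0.537 -0.458  0.25 ]
(319, 115) [ 0.606 -0.454  0.242]
(332, 115) [ 0.561 -0.447  0.248]
(340, 115) [ 0.536 -0.451  0.249]
(381, 116) [ 0.406 -0.462  0.253]
(389, 116) [ 0.382 -0.473  0.251]
(381, 117) [ 0.406 -0.47   0.247]
(389, 117) [ 0.381 -0.464  0.251]
(381, 118) [ 0.405 -0.46   0.247]
(389, 118) [ 0.38  -0.462  0.248]
(309, 121) [ 0.636 -0.443  0.223]
(308, 124) [ 0.641 -0.449  0.21 ]
(308, 127) [ 0.639 -0.442  0.202]
(308, 131) [ 0.639 -0.444  0.188]
(308, 135) [ 0.641 -0.451  0.171]
knob px 310.5 183.0
```

Now I'll lower the hook into the notches and let go.

Emit:
{"method": "carry_out", "body": {"deltas": [[0,-0.13,1.5,0,0,0,0],[0,0,2.4,0,0,0,0],[0,0,2.4,0,0,0,0],[0,0,2.4,0,0,0,0],[0,0,2.4,0,0,0,0],[0,0,1.7,0,0,0,0],[0,0,0.8,0,0,0,0],[0,0,0.2,0,0,0,0]]}}

```text
time: 27.45
tool_pos: [0.4844, -0.4578, 0.1039]
tool_rot: [-3.14, 0.001, 0.09]
contact_force: [0.1, 0.0, -1.7]
opening: 0.022
grip_force: 50.0
```

Emit:
{"method": "carry_out", "body": {"deltas": [[0,0,0.1,0,0,0,0],[0,0,0,0,0,0,0],[0,0,0,0,0,0,0.55],[0,0,0,0,0,0,0.55],[0,0,0,0,0,0,0.55],[0,0,0,0,0,0,0.55],[0,0,0,0,0,0,0.55],[0,0,0,0,0,0,0.55]]}}

```text
time: 28.12
tool_pos: [0.4846, -0.4591, 0.1044]
tool_rot: [3.141, -0.0, 0.089]
contact_force: [-0.2, 0.2, 0.1]
opening: 0.0499
grip_force: 0.0
```

Emit:
{"method": "carry_out", "body": {"deltas": [[0,0,0,0,0,0,0.55],[0,0,0,0,0,0,0.55],[0,0,-1,0,0,0,0.55],[0,0,-2,0,0,0,0.55],[0,0,-2.5,0,0,0,0.55],[0,0,-2.5,0,0,0,0.55],[0,0,-2.5,0,0,0,0.2],[0,0,-2,0,0,0,0]]}}

```text
time: 28.78
tool_pos: [0.4849, -0.4593, 0.2324]
tool_rot: [3.139, -0.002, 0.089]
contact_force: [0.2, -0.4, -0.7]
opening: 0.0416
grip_force: 0.0
```

Run:
```python
from h import *
s=robot.observe(); print(s["tool_pos"],s["tool_rot"],s["opening"],s["contact_force"])
c=grab("side"); P=cloud(c); h=cv2.cvtColor(c["image"],cv2.COLOR_BGR2HSV).astype(int)
yl=(abs(h[...,0]-25)<8)&(h[...,1]>110)&(P[...,2]>.02)&(P[...,2]<.13)&(P[...,1]<-.40)&(P[...,1]>-.5)&(P[...,0]<.7)
v,u=np.nonzero(yl)
for a,b in list(zip(u,v))[::5]: print((int(a),int(b)),P[b,a].round(3))
plan([.4327,-.2613,.18],.089,0,8)
```

```text
[ 0.48488898 -0.45927573  0.23241716] [ 3.13930851e+00 -1.60384328e-03  8.91899155e-02] 0.04162616976498497 [ 0.2058768  -0.37782566 -0.72094324]
(309, 153) [ 0.633 -0.441  0.111]
(314, 153) [ 0.618 -0.448  0.111]
(319, 153) [ 0.601 -0.451  0.111]
(311, 154) [ 0.626 -0.439  0.109]
(316, 154) [ 0.609 -0.442  0.11 ]
(321, 154) [ 0.594 -0.451  0.108]
(330, 154) [ 0.564 -0.455  0.11 ]
(335, 154) [ 0.546 -0.454  0.112]
(313, 155) [ 0.62  -0.443  0.105]
(318, 155) [ 0.604 -0.449  0.104]
(323, 155) [ 0.586 -0.449  0.106]
(332, 155) [ 0.556 -0.453  0.108]
(337, 155) [ 0.539 -0.45   0.111]
(330, 156) [ 0.562 -0.45   0.105]
(335, 156) [ 0.544 -0.442  0.11 ]
(373, 157) [ 0.421 -0.471  0.109]
(378, 157) [ 0.404 -0.466  0.112]
(375, 158) [ 0.413 -0.461  0.11 ]
(383, 158) [ 0.388 -0.467  0.11 ]
(373, 159) [ 0.419 -0.452  0.109]
(378, 159) [ 0.403 -0.457  0.109]
(308, 160) [ 0.639 -0.451  0.082]
(307, 161) [ 0.641 -0.448  0.079]
[[-0.44, -2.54, 0.69, 0.001, -0.0007, 0.0, 0], [-0.44, -2.54, 0.69, 0.001, -0.0007, 0.0, 0], [-0.44, -2.54, 0.69, 0.001, -0.0007, 0.0, 0], [-0.44, -2.54, 0.7, 0.001, -0.0007, 0.0, 0], [-0.44, -2.54, 0.7, 0.001, -0.0007, 0.0, 0], [-0.44, -2.54, 0.7, 0.001, -0.0007, 0.0, 0], [-0.44, -2.54, 0.7, 0.001, -0.0007, 0.0, 0], [-0.44, -2.54, 0.71, 0.001, -0.0007, 0.0, 0]]
```

The hook is back in its notches. Now the key, with the fingers shut.

Emit:
{"method": "carry_out", "body": {"deltas": [[-0.44,-2.54,0.5,0,0,0,0],[-0.44,-2.54,0.5,0,0,0,0],[-0.44,-2.54,0.5,0,0,0,0],[-0.44,-2.54,0.5,0,0,0,0],[-0.44,-2.54,0.8,0,0,0,0],[-0.44,-2.54,0.8,0,0,0,0],[-0.44,-2.54,0.8,0,0,0,0],[-0.44,-2.54,0.8,0,0,0,0]]}}

```text
time: 29.5
tool_pos: [0.431, -0.2586, 0.1774]
tool_rot: [3.141, -0.001, 0.089]
contact_force: [0.7, -0.1, 0.5]
opening: 0.0006
grip_force: 0.0
```

Emit:
{"method": "carry_out", "body": {"deltas": [[0,0,1.5,0,0,0,0],[0,0,2,0,0,0,0],[0,0,2,0,0,0,0],[0,0,2,0,0,0,0],[0,0,1,0,0,0,0],[0,0,0,0,0,0,0],[0,0,0,0,0,0,0],[0,0,0,0,0,0,0]]}}

```text
time: 30.17
tool_pos: [0.4321, -0.2604, 0.0933]
tool_rot: [3.14, -0.001, 0.089]
contact_force: [0.7, 0.0, 0.1]
opening: 0.0002
grip_force: 0.0
```

Run:
```python
from h import *
s=robot.observe(); print(s["tool_pos"],s["tool_rot"],s["opening"],s["contact_force"])
plan([.4327,-.2613,.060],.089,0,4)
```

```text
[ 0.43213603 -0.26037392  0.09334451] [ 3.14009138e+00 -1.42190059e-03  8.91353106e-02] 0.0002142144202519029 [0.74081425 0.018253   0.10169153]
4 x [0.01, 0.02, 0.83, 0.0004, -0.0004, 0.0, 0]
```

Emit:
{"method": "carry_out", "body": {"deltas": [[0,0.08,1,0,0,0,0],[0,0,1.2,0,0,0,0],[0,0,0.8,0,0,0,0],[0,0,0.4,0,0,0,0],[0,0,0,0,0,0,0],[0,0,0,0,0,0,0],[0,0,0,0,0,0,0],[0,0,0,0,0,0,0]]}}

```text
time: 30.83
tool_pos: [0.4319, -0.2608, 0.0587]
tool_rot: [3.141, -0.001, 0.089]
contact_force: [0.2, -0.4, -1.1]
opening: 0.0004
grip_force: 0.0
```

Emit:
{"method": "carry_out", "body": {"deltas": [[0,0,0.1,0,0,0,0],[0,0,0,0,0,0,0],[0,0,0.1,0,0,0,0],[0,0,0,0,0,0,0],[0,0,0,0,0,0,0],[0,0,0,0,0,0,0],[0,0,0,0,0,0,0],[0,0,0,0,0,0,0]]}}

```text
time: 31.5
tool_pos: [0.4317, -0.2607, 0.0563]
tool_rot: [3.141, -0.0, 0.089]
contact_force: [-0.1, -0.3, 1.1]
opening: 0.0006
grip_force: 0.6
```

Emit:
{"method": "carry_out", "body": {"deltas": [[0,0,0.1,0,0,0,0],[0,0,0,0,0,0,0],[0,0,0,0,0,0,0],[0,0,0,0,0,0,0],[0,0,0,0,0,0,0],[0,0,0,0,0,0,0],[0,0,0,0,0,0,0],[0,0,0,0,0,0,0]]}}

```text
time: 32.17
tool_pos: [0.4316, -0.2607, 0.0553]
tool_rot: [3.141, -0.0, 0.089]
contact_force: [0.0, 0.3, 4.5]
opening: 0.0005
grip_force: 1.9
```

Emit:
{"method": "carry_out", "body": {"deltas": [[0,0,0.05,0,0,0,0],[0,0,0,0,0,0,0],[0,0,0,0,0,0,0],[0,0,0,0,0,0,0],[0,0,0,0,0,0,0],[0,0,0,0,0,0,0],[0,0,0,0,0,0,0],[0,0,0,0,0,0,0]]}}

```text
time: 32.83
tool_pos: [0.4317, -0.2607, 0.0548]
tool_rot: [3.141, -0.0, 0.089]
contact_force: [0.6, -0.5, 3.4]
opening: 0.0002
grip_force: 2.0
```

Emit:
{"method": "carry_out", "body": {"deltas": [[0,0,0.05,0,0,0,0],[0,0,0,0,0,0,0],[0,0,0,0,0,0,0],[0,0,0,0,0,0,0],[0,0,0,0,0,0,0],[0,0,0,0,0,0,0],[0,0,0,0,0,0,0],[0,0,0,0,0,0,0]]}}

```text
time: 33.5
tool_pos: [0.4316, -0.2607, 0.0543]
tool_rot: [3.141, -0.0, 0.089]
contact_force: [1.6, 0.1, 3.1]
opening: 0.0007
grip_force: 1.6
```

Emit:
{"method": "carry_out", "body": {"deltas": [[0,0,0.05,0,0,0,0],[0,0,0,0,0,0,0],[0,0,0,0,0,0,0],[0,0,0,0,0,0,0],[0,0,0,0,0,0,0],[0,0,0,0,0,0,0],[0,0,0,0,0,0,0],[0,0,0,0,0,0,0]]}}

```text
time: 34.17
tool_pos: [0.4314, -0.2605, 0.0537]
tool_rot: [-3.141, 0.0, 0.089]
contact_force: [0.9, -0.8, 2.3]
opening: 0.0003
grip_force: 1.0
```

Emit:
{"method": "carry_out", "body": {"deltas": [[0,0,0.04,0,0,0,0],[0,0,0,0,0,0,0],[0,0,0,0,0,0,0],[0,0,0,0,0,0,0],[0,0,0,0,0,0,0],[0,0,0,0,0,0,0],[0,0,0,0,0,0,0],[0,0,0,0,0,0,0]]}}

```text
time: 34.83
tool_pos: [0.4315, -0.2605, 0.0533]
tool_rot: [-3.142, 0.0, 0.089]
contact_force: [-0.5, -0.8, 1.8]
opening: 0.0009
grip_force: 1.0
```

Emit:
{"method": "carry_out", "body": {"deltas": [[0,0,0.03,0,0,0,0],[0,0,0,0,0,0,0],[0,0,0,0,0,0,0],[0,0,0,0,0,0,0],[0,0,0,0,0,0,0],[0,0,0,0,0,0,0],[0,0,0,0,0,0,0],[0,0,0,0,0,0,0]]}}

```text
time: 35.5
tool_pos: [0.4315, -0.2605, 0.053]
tool_rot: [-3.142, 0.0, 0.089]
contact_force: [-0.3, 0.2, 1.7]
opening: 0.0006
grip_force: 1.2
```

The force dropped and is rising again, so the key has clicked. I'll lift and go back to the hook.

Emit:
{"method": "carry_out", "body": {"deltas": [[0,0,-0.5,0,0,0,0],[0,0,-1.5,0,0,0,0],[0,0,-2.5,0,0,0,0],[0,0,-2.5,0,0,0,0],[0,0,-2.5,0,0,0,0.6],[0,0,-2.5,0,0,0,0.6],[0,0,-2.5,0,0,0,0.6],[0,0,-0.5,0,0,0,0.6]]}}

```text
time: 36.17
tool_pos: [0.4329, -0.2615, 0.2072]
tool_rot: [3.137, -0.005, 0.089]
contact_force: [1.7, 0.5, 0.1]
opening: 0.0225
grip_force: 0.0
```

Emit:
{"method": "carry_out", "body": {"deltas": [[0.44,2.52,0,0,0,0,0.6],[0.44,2.52,0,0,0,0,0.6],[0.44,2.52,0,0,0,0,0.6],[0.44,2.52,0,0,0,0,0.6],[0.44,2.52,0,0,0,0,0.6],[0.44,2.52,0,0,0,0,0.6],[0.44,2.52,0,0,0,0,0.6],[0.44,2.52,0,0,0,0,0.6]]}}

```text
time: 36.83
tool_pos: [0.4844, -0.459, 0.202]
tool_rot: [-3.14, 0.001, 0.089]
contact_force: [0.2, -0.7, -0.3]
opening: 0.0546
grip_force: 0.0
```

Run:
```python
from h import *
grab("scene");grab("scene"); c=grab("wrist"); h=cv2.cvtColor(c["image"],cv2.COLOR_BGR2HSV).astype(int)
s=robot.observe(); print(s["tool_pos"],s["tool_rot"],s["opening"])
red=((h[...,0]<8)|(h[...,0]>172))&(h[...,1]>120)
P=cloud(c); m=red&(P[...,2]>.115)&(P[...,2]<.126)&(abs(P[...,1]+.46)<.03); m[240:]=0
for x in (.46,.48,.50,.52):
    q=P[m&(abs(P[...,0]-x)<.004)]; print(x,len(q),(q[:,1].min()+q[:,1].max())/2 if len(q) else None)
q=P[red&(P[...,2]>.1265)&(P[...,2]<.131)&(abs(P[...,1]+.455)<.02)]; print("flange",np.nanmedian(q,0))
plan([.4845,-.4585,.1005],.089,.6,4)
```

```text
[ 0.48403183 -0.45909526  0.20115037] [-3.13964594e+00  1.36974152e-03  8.75985672e-02] 0.0552898369907125
0.46 4 -0.4513110409878639
0.48 242 -0.4591267189534951
0.5 252 -0.4575072376396274
0.52 268 -0.4561049729881408
flange [ 0.53398339 -0.45494133  0.12720222]
[[0.02, -0.01, 2.52, -0.0005, 0.0003, -0.0004, 0.6], [0.02, -0.01, 2.52, -0.0005, 0.0003, -0.0004, 0.6], [0.01, -0.01, 2.52, -0.0005, 0.0003, -0.0004, 0.6], [0.01, -0.01, 2.52, -0.0005, 0.0003, -0.0004, 0.6]]
```

Hook is exactly where expected; grasp again.

Emit:
{"method": "carry_out", "body": {"deltas": [[0.05,0,2,0,0,0,0.6],[0,0,2.5,0,0,0,0.6],[0,0,2.5,0,0,0,0.6],[0,0,2,0,0,0,0.6],[0,0,1.1,0,0,0,0.6],[0,0,0,0,0,0,0.6],[0,0,0,0,0,0,0],[0,0,0,0,0,0,0]], "force": 50}}

```text
time: 37.65
tool_pos: [0.4857, -0.4585, 0.1037]
tool_rot: [3.139, -0.002, 0.089]
contact_force: [0.0, -0.2, 0.3]
opening: 0.0457
grip_force: 0.0
```

Emit:
{"method": "carry_out", "body": {"deltas": [[0,0,0,0,0,0,0],[0,0,0,0,0,0,0],[0,0,0,0,0,0,0],[0,0,0,0,0,0,0],[0,0,0,0,0,0,0],[0,0,0,0,0,0,0],[0,0,0,0,0,0,0],[0,0,0,0,0,0,0]]}}

```text
time: 38.32
tool_pos: [0.4854, -0.4594, 0.103]
tool_rot: [3.139, -0.001, 0.089]
contact_force: [0.9, -5.5, 4.1]
opening: 0.0217
grip_force: 50.0
```

Emit:
{"method": "carry_out", "body": {"deltas": [[0,0,-0.6,0,0,0,0],[0,0,-1.5,0,0,0,0],[0,0,-2.2,0,0,0,0],[0,0,-2.2,0,0,0,0],[0,0,-2.2,0,0,0,0],[0,0,-2.2,0,0,0,0],[0,0,-2.2,0,0,0,0],[0,0,-0.6,0,0,0,0]]}}

```text
time: 38.98
tool_pos: [0.4857, -0.458, 0.2424]
tool_rot: [3.139, -0.002, 0.09]
contact_force: [0.3, -0.1, -0.3]
opening: 0.0216
grip_force: 50.0
```

Run:
```python
from h import *
c=grab("side"); P=cloud(c); h=cv2.cvtColor(c["image"],cv2.COLOR_BGR2HSV).astype(int)
s=robot.observe(); print(s["tool_pos"],s["tool_rot"],s["opening"],s["contact_force"])
yl=(abs(h[...,0]-25)<8)&(h[...,1]>110)&(P[...,2]>.13)&(P[...,2]<.3)&(P[...,1]<-.40)&(P[...,1]>-.5)&(P[...,0]<.7)
q=P[yl]; leg=q[q[:,2]<.235]; rod=q[q[:,2]>.24]; print(np.median(leg,0),np.polyfit(rod[:,0],rod[:,2],1),np.polyfit(leg[:,2],leg[:,0],1))
plan([.401,-.2665,.24],.02,0,8)
```

```text
[ 0.48572333 -0.45813669  0.2418918 ] [ 3.13909617e+00 -2.35977508e-03  8.97425336e-02] 0.021937142728554588 [ 0.15377164 -0.79004069 -0.7359589 ]
[ 0.6383289  -0.44018678  0.20262861] [-0.00788387  0.2521279 ] [0.0112292  0.63653355]
[[-0.84, -2.48, 0.02, 0.0003, -0.0003, 0.0087, 0], [-0.86, -2.47, 0.02, 0.0003, -0.0003, 0.0087, 0], [-0.88, -2.47, 0.02, 0.0003, -0.0003, 0.0087, 0], [-0.9, -2.46, 0.02, 0.0003, -0.0003, 0.0087, 0], [-0.93, -2.45, 0.02, 0.0003, -0.0003, 0.0087, 0], [-0.95, -2.44, 0.02, 0.0003, -0.0003, 0.0087, 0], [-0.97, -2.43, 0.02, 0.0003, -0.0003, 0.0087, 0], [-0.99, -2.42, 0.02, 0.0003, -0.0003, 0.0087, 0]]
```

Emit:
{"method": "carry_out", "body": {"deltas": [[-0.84,-2.48,0,0,0,0.0087,0],[-0.86,-2.47,0,0,0,0.0087,0],[-0.88,-2.47,0,0,0,0.0087,0],[-0.9,-2.46,0,0,0,0.0087,0],[-0.93,-2.45,0,0,0,0.0087,0],[-0.95,-2.44,0,0,0,0.0087,0],[-0.97,-2.43,0,0,0,0.0087,0],[-0.99,-2.42,0,0,0,0.0087,0]]}}

```text
time: 39.7
tool_pos: [0.399, -0.2643, 0.2371]
tool_rot: [-3.138, 0.003, 0.019]
contact_force: [-0.2, 0.3, -0.6]
opening: 0.0219
grip_force: 50.0
```

Run:
```python
from h import *
grab("side");grab("scene")
c=grab("wrist"); cv2.imwrite("pics/w8.png",c["image"]); P=cloud(c); h=cv2.cvtColor(c["image"],cv2.COLOR_BGR2HSV).astype(int)
s=robot.observe(); print(s["tool_pos"],s["tool_rot"],s["opening"],s["contact_force"])
ye=(abs(h[...,0]-27)<8)&(h[...,1]>100)&(P[...,2]>.225)&(P[...,2]<.26); q=P[ye]; print("rod",np.polyfit(q[:,0],q[:,1],1),q[:,0].max(), "y at .556",np.polyval(np.polyfit(q[:,0],q[:,1],1),.556))
gu=(abs(h[...,0]-27)<8)&(h[...,1]>100)&(P[...,2]>.115)&(P[...,2]<.13)&(P[...,0]>.5)&(P[...,0]<.7); q=P[gu]; print("guard",q.min(0),q.max(0))
r=((h[...,0]<8)|(h[...,0]>172))&(h[...,1]>120)&(P[...,2]>.07)&(P[...,2]<.11)&(P[...,0]>.55); q=P[r]; print("knob",len(q),np.median(q,0) if len(q) else 0)
```

```text
[ 0.39940202 -0.26448386  0.23790921] [-3.13924614e+00  2.11700022e-03  2.12019587e-02] 0.02173356561584812 [ 1.03794165 -0.26900619 -0.70560617]
rod [ 0.02088211 -0.27029703] 0.5227733916433044 y at .556 -0.2586865753747685
guard [ 0.53217938 -0.3287307   0.11799379] [ 0.56633295 -0.19365673  0.12630143]
knob 0 0
```

View pics/w8.png

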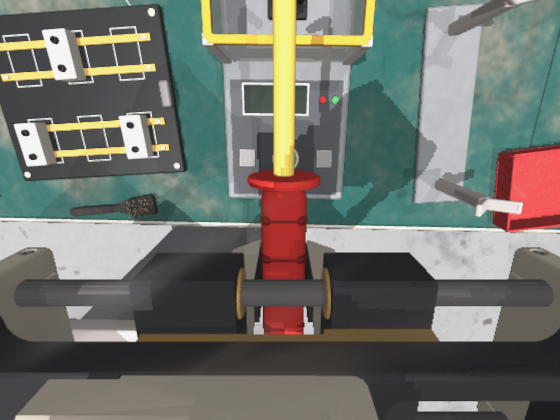

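The wrist view shows the rod centred over the guard (front edge at row 40), and the blocks still in place. I'll descend between the front sheet and the knob, stopping for a side check.

Emit:
{"method": "carry_out", "body": {"deltas": [[0.3,0.15,0.5,0,0,0,0],[0,0,1.5,0,0,0,0],[0,0,1.5,0,0,0,0],[0,0,1.5,0,0,0,0],[0,0,1,0,0,0,0],[0,0,0,0,0,0,0],[0,0,0,0,0,0,0],[0,0,0,0,0,0,0]]}}

```text
time: 40.52
tool_pos: [0.4039, -0.2687, 0.179]
tool_rot: [3.141, -0.0, 0.019]
contact_force: [0.1, -0.2, -1.1]
opening: 0.0216
grip_force: 50.0
```

Run:
```python
from h import *
c=grab("side"); cv2.imwrite("pics/s6.png",cv2.resize(c["image"][120:220,270:403],(798,600))); 
s=robot.observe(); print(s["tool_pos"],s["tool_rot"],s["grip_force"],s["contact_force"])
```

```text
[ 0.40396765 -0.26866814  0.1793531 ] [ 3.14090357e+00 -7.04245088e-04  1.93047736e-02] 49.98529314994812 [-0.6175751  -0.13012849 -0.63940334]
```

View pics/s6.png

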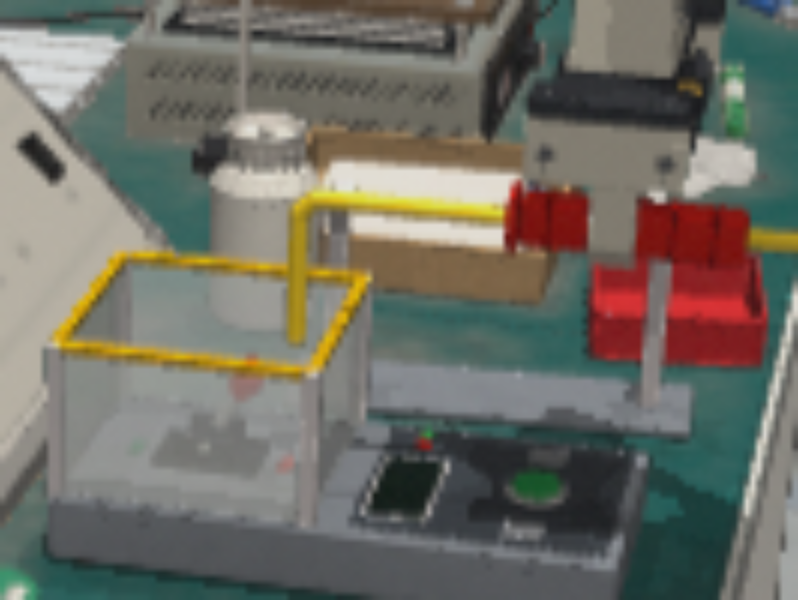

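The side crop shows the leg tip at (297,340), just inside the front sheet and in front of the knob at (245,378). I'll lower it and push away.

Emit:
{"method": "carry_out", "body": {"deltas": [[0,-0.2,0.8,0,0,0,0],[0,0,1,0,0,0,0],[0,0,1,0,0,0,0],[0,0,0.5,0,0,0,0],[0,0,0,0,0,0,0],[0.4,0,0,0,0,0,0],[0.4,0,0,0,0,0,0],[0,0,0,0,0,0,0]]}}

```text
time: 41.23
tool_pos: [0.4124, -0.2662, 0.1466]
tool_rot: [3.141, -0.001, 0.02]
contact_force: [-0.6, 0.1, -0.7]
opening: 0.0217
grip_force: 50.0
```

Emit:
{"method": "carry_out", "body": {"deltas": [[0.6,0,0,0,0,0,0],[0.6,0,0,0,0,0,0],[0.6,0,0,0,0,0,0],[0.6,0,0,0,0,0,0],[0.6,0,0,0,0,0,0],[0.6,0,0,0,0,0,0],[0.4,0,0,0,0,0,0],[0,0,0,0,0,0,0]]}}

```text
time: 41.9
tool_pos: [0.4504, -0.265, 0.146]
tool_rot: [-3.141, 0.004, 0.02]
contact_force: [-9.3, -0.4, 6.1]
opening: 0.0215
grip_force: 50.0
```

Run:
```python
from h import *
c=grab("side"); h=cv2.cvtColor(c["image"],cv2.COLOR_BGR2HSV).astype(int)
s=robot.observe(); print(s["tool_pos"],s["tool_rot"],s["contact_force"])
m=((h[...,0]<10)|(h[...,0]>170))&(h[...,1]>60); m[:170]=0;m[193:]=0;m[:,:285]=0; m[:,325:]=0;v,u=np.nonzero(m); print("knob px",len(u),u.mean(),v.mean(),"off 299 on 310")
```

```text
[ 0.45039453 -0.2649604   0.14602993] [-3.14117736  0.00348881  0.0202373 ] [-8.05096245 -1.12839633  3.06271749]
knob px 9 299.22222222222223 182.11111111111111 off 299 on 310
```

The lever is off (knob pixel 299,182). I'll back off, lift, and return the hook.

Emit:
{"method": "carry_out", "body": {"deltas": [[-0.5,0,0,0,0,0,0],[-0.5,0,0,0,0,0,0],[-0.3,0,-1,0,0,0,0],[0,0,-2,0,0,0,0],[0,0,-2,0,0,0,0],[0,0,-2,0,0,0,0],[0,0,-2,0,0,0,0],[0,0,-0.5,0,0,0,0]]}}

```text
time: 42.62
tool_pos: [0.4395, -0.2662, 0.2449]
tool_rot: [3.137, -0.005, 0.02]
contact_force: [-0.6, -0.4, -0.0]
opening: 0.0217
grip_force: 50.0
```

Run:
```python
from h import *
s=robot.observe(); print(s["tool_pos"],s["tool_rot"],s["contact_force"])
plan([.4857,-.4590,.242],.089,0,8)
```

```text
[ 0.4395415  -0.26621405  0.24494349] [ 3.13740622 -0.00512953  0.01956903] [-0.63033839 -0.40727365 -0.02150986]
[[0.53, 2.42, 0.05, 0.0005, -0.0006, -0.0087, 0], [0.51, 2.42, 0.05, 0.0005, -0.0006, -0.0087, 0], [0.49, 2.43, 0.05, 0.0005, -0.0006, -0.0087, 0], [0.47, 2.43, 0.04, 0.0005, -0.0006, -0.0087, 0], [0.45, 2.44, 0.04, 0.0005, -0.0006, -0.0087, 0], [0.42, 2.44, 0.04, 0.0005, -0.0006, -0.0087, 0], [0.4, 2.44, 0.04, 0.0005, -0.0006, -0.0087, 0], [0.38, 2.45, 0.04, 0.0005, -0.0006, -0.0087, 0]]
```

Emit:
{"method": "carry_out", "body": {"deltas": [[0.53,2.42,0,0,0,-0.0087,0],[0.51,2.42,0,0,0,-0.0087,0],[0.49,2.43,0,0,0,-0.0087,0],[0.47,2.43,0,0,0,-0.0087,0],[0.45,2.44,0,0,0,-0.0087,0],[0.42,2.44,0,0,0,-0.0087,0],[0.4,2.44,0,0,0,-0.0087,0],[0.38,2.45,0,0,0,-0.0087,0]]}}

```text
time: 43.28
tool_pos: [0.4846, -0.459, 0.2404]
tool_rot: [-3.141, 0.0, 0.09]
contact_force: [1.1, 0.2, -0.4]
opening: 0.0218
grip_force: 50.0
```

Run:
```python
from h import *
grab("scene");grab("scene");c=grab("side"); P=cloud(c); h=cv2.cvtColor(c["image"],cv2.COLOR_BGR2HSV).astype(int)
s=robot.observe(); print(s["tool_pos"],s["tool_rot"],s["opening"],s["contact_force"])
yl=(abs(h[...,0]-25)<8)&(h[...,1]>110)&(P[...,2]>.13)&(P[...,2]<.3)&(P[...,1]<-.40)&(P[...,1]>-.5)&(P[...,0]<.7)
q=P[yl]; leg=q[q[:,2]<.23]; rod=q[(q[:,2]>.235)]; print(np.median(leg,0),np.polyfit(rod[:,0],rod[:,2],1),np.polyfit(leg[:,2],leg[:,0],1))
print(rod[rod[:,0]<.42].mean(0), rod[rod[:,0]>.54].mean(0))
plan([.4857,-.4590,.1045],.089,0,8)
```

```text
[ 0.4841683  -0.45906662  0.23937912] [-3.14008056e+00  9.44917630e-04  8.74210492e-02] 0.021889324692296725 [-0.25478285  0.54611931 -0.62407218]
[ 0.63784333 -0.44397752  0.19730217] [-0.01192716  0.25089594] [-0.03910428  0.64539   ]
[ 0.40013758 -0.46376376  0.24585167] [ 0.59032636 -0.44668863  0.24390551]
8 x [0.02, 0.0, 1.69, -0.0002, 0.0001, -0.0002, 0]
```

Emit:
{"method": "carry_out", "body": {"deltas": [[0.1,0,1.5,0,0,0,0],[0,0,2.4,0,0,0,0],[0,0,2.4,0,0,0,0],[0,0,2.4,0,0,0,0],[0,0,2.4,0,0,0,0],[0,0,1.4,0,0,0,0],[0,0,0.7,0,0,0,0],[0,0,0.2,0,0,0,0]]}}

```text
time: 44.1
tool_pos: [0.4855, -0.4571, 0.1065]
tool_rot: [-3.141, 0.001, 0.09]
contact_force: [-0.3, 0.6, -0.6]
opening: 0.022
grip_force: 50.0
```

Emit:
{"method": "carry_out", "body": {"deltas": [[0,0,0.1,0,0,0,0],[0,0,0,0,0,0,0],[0,0,0,0,0,0,0.55],[0,0,0,0,0,0,0.55],[0,0,0,0,0,0,0.55],[0,0,0,0,0,0,0.55],[0,0,0,0,0,0,0.55],[0,0,0,0,0,0,0.55]]}}

```text
time: 44.77
tool_pos: [0.4857, -0.458, 0.1062]
tool_rot: [3.141, -0.0, 0.089]
contact_force: [-0.0, 0.1, 0.1]
opening: 0.0503
grip_force: 0.0
```

Emit:
{"method": "carry_out", "body": {"deltas": [[0,0,0,0,0,0,0.55],[0,0,0,0,0,0,0.55],[0,0,-1,0,0,0,0.55],[0,0,-2,0,0,0,0.55],[0,0,-3,0,0,0,0.55],[0,0,-3,0,0,0,0.55],[0,0,-3,0,0,0,0.55],[0,0,-3,0,0,0,0.55]]}}

```text
time: 45.43
tool_pos: [0.4855, -0.4577, 0.2585]
tool_rot: [3.141, -0.0, 0.089]
contact_force: [0.4, -0.2, 0.3]
opening: 0.0508
grip_force: 0.0
```

Emit:
{"method": "carry_out", "body": {"deltas": [[-0.8,-3,0,0,0,0,0.55],[-0.8,-3,0,0,0,0,0.55],[-0.8,-3,0,0,0,0,0.55],[-0.8,-3,0,0,0,0,0.55],[-0.8,-3,0,0,0,0,0.55],[-0.8,-3,0,0,0,0,0.55],[-0.8,-3,0,0,0,0,0.55],[0,0,0,0,0,0,0.55]]}}

```text
time: 46.1
tool_pos: [0.4093, -0.2492, 0.2571]
tool_rot: [-3.14, 0.0, 0.092]
contact_force: [1.2, -0.6, 1.1]
opening: 0.0504
grip_force: 0.0
```

Run:
```python
from h import *
c=grab("wrist"); cv2.imwrite("pics/w9.png",c["image"])
s=robot.observe(); print(s["tool_pos"],s["tool_rot"],s["time"])
h=cv2.cvtColor(c["image"],cv2.COLOR_BGR2HSV); m=((h[...,1]<50)&(h[...,2]>170)); m=cv2.morphologyEx(m.astype(np.uint8),cv2.MORPH_OPEN,np.ones((3,3)));m=cv2.morphologyEx(m,cv2.MORPH_CLOSE,np.ones((5,5))); m[240:]=0;m[:,330:]=0; rects(c,m,.030,150,"white",4000)
P=cloud(c); h=h.astype(int); red=((h[...,0]<8)|(h[...,0]>172))&(h[...,1]>120)
q=P[red&(P[...,2]>.1265)&(P[...,2]<.131)&(abs(P[...,1]+.455)<.02)]; print("flange",np.nanmedian(q,0))
m=red&(P[...,2]>.115)&(P[...,2]<.126)&(abs(P[...,1]+.46)<.03)
for x in (.44,.48,.52):
    q=P[m&(abs(P[...,0]-x)<.004)]; print(x,len(q),np.median(q,0) if len(q) else None)
q=P[red&(P[...,2]>.075)&(P[...,2]<.11)&(P[...,0]>.55)&(P[...,1]>-.31)&(P[...,1]<-.2)]; print("knob",np.median(q,0))
```

```text
[ 0.41060517 -0.25174319  0.25742316] [ 3.14078259e+00 -9.90691798e-04  9.13823083e-02] 46.15
white [64.  4.] c 584.2 13.7 size 21.0 10.6 long axis deg -84.7
white [292.  34.] c 585.5 -252.5 size 69.5 55.4 long axis deg -89.2
white [90. 53.] c 537.6 -11.0 size 49.2 25.8 long axis deg 5.3
white [277. 103.] c 458.1 -243.2 size 155.4 101.5 long axis deg 0.7
white [186.  98.] c 500.4 -122.2 size 23.8 8.4 long axis deg 5.2
white [ 53. 136.] c 439.2 43.2 size 48.7 25.9 long axis deg 5.3
white [154. 136.] c 450.8 -81.4 size 48.7 25.6 long axis deg 5.2
white [258. 163.] c 429.2 -213.8 size 19.5 12.8 long axis deg 3.7
white [220. 223.] c 343.9 -167.3 size 74.9 5.3 long axis deg -89.8
white [290. 235.] c 337.1 -269.9 size 96.9 14.8 long axis deg -84.6
flange [ 0.53495306 -0.45376859  0.12714205]
0.44 202 [ 0.44000723 -0.45935025  0.12243266]
0.48 227 [ 0.47990956 -0.45549533  0.12222205]
0.52 258 [ 0.51988845 -0.45240867  0.12233486]
knob [nan nan nan]
  return _methods._mean(a, axis=axis, dtype=dtype,
  ret = um.true_divide(
```

View pics/w9.png

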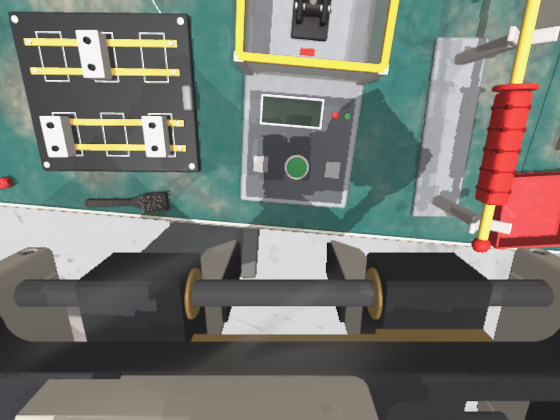

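The wrist view shows the hook in both notches, the key up, and the blocks within 5 mm of their station centres. I'll do a last lever check and hand in.

Run:
```python
from h import *
c=grab("side"); h=cv2.cvtColor(c["image"],cv2.COLOR_BGR2HSV).astype(int)
m=((h[...,0]<10)|(h[...,0]>170))&(h[...,1]>60); m[:170]=0;m[193:]=0;m[:,:285]=0; m[:,325:]=0;v,u=np.nonzero(m); print("knob px",len(u),u.mean(),v.mean())
if abs(u.mean()-299)<3: print(robot.hand_in())
```

```text
knob px 10 299.5 182.2
the job is handed in; nothing more can be done
None
```

The job is handed in with no verdict shown: all three white blocks on stations within 5 mm, isolator switched on with the hook, key pressed until it clicked, isolator off again, and hook back in both notches.

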